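# Nest the tapered hardware cups in the tilted jig socket

### The job

Nest the white tapered cup in the orange cup held by the tilted jig, and then the blue cup in the white one. Push each cup home along the jig's axis, lightly, until its shoulder sits on the rim below and the sprung orange cup gives about 5 mm, never 12 mm or more, where the tapers would wedge; then let go so it springs back. Leave the punch stand, the nut holder and the pin gauge where they are.

Things in the scene. Friction and masses are not known exactly. Their poses are not given: they have to be found in the camera images.
- cup_white: White tapered cup, open top, about 130 g. Origin: centre of underside; z to its mouth. Height 105 mm. Outside: taper 28 mm wide at the bottom, 46 mm at z=60, then a shoulder out to a straight band 58 mm in diameter from z=60 to the rim (grip here). Inside: cone 50 mm wide at the rim, floor at z=43. Starts upright in one bay of the rest.
- cup_blue: Blue cup, same shape and sizes as the white one. Starts upright in the other bay.
- white_seat (a point): Point on the white cup's axis 45 mm above its underside, axes as the cup: where the blue cup's underside comes when home. Nested home, a cup's shoulder rests on the rim below, with about 2 mm side play, and its 45 mm band stands proud.
- socket_seat (a point): Point on the axis of the orange cup (shaped like the white one) held mouth-up in the jig, 45 mm above its underside, 60 mm below its rim: where the white cup's underside comes when home. z: the cup's axis, out of its mouth; it leans 22 to 35 degrees from vertical, roughly towards the robot. The point moves with the sprung cup.
- socket (a joint): How far the orange cup is pushed down its axis into the jig, m: 0 = sprung out, stop at 0.022. Spring 0.8 N/mm with 6 N preload: the cups' weight alone does not move it, it first yields at about 5 N pushed along the axis (cup's weight included), gives 5 mm at about 9 N and 12 mm (wedged) at about 14 N.
- rest: Fixed grey two-bay rest. Origin: centre of underside. Base plate 110 (x) by 180 (y) by 8 mm, the cups stand on it. Walls 6 mm thick, 80 mm long in x, up to z=85, at y = -81, 0, 81: two bays 75 mm wide, open at both x ends. A cup stands within 10 mm in x, 4 mm in y of its bay's centre; fingers have room beside it only along the rest's x.
- slide: Fixed linear slide under the jig, 90 (x) by 220 (y) mm, 22 mm high. Origin: centre of underside. Its braked carriage with black knob stands up to 45 mm either way along y and bears two upright cheeks, 88 mm apart outside, 106 mm high; between them a black 64 mm sleeve, braked, leaning to -x, holds the orange cup below its band.
- light_bar (a point): Middle of the fixed white inspection light bar over the jig, 24 (x) by 214 (y) by 18 mm along the slide's axes, 55 mm to the slide's +x side of its centre and 255 mm up, on two 14 mm square posts at its ends (y = -100 and +100). Keep the tool clear: it is in the way of a wide gripper turned to close across the slide.
- punch: Bystander: chrome center punch standing upright in a grey 50 mm square, 50 mm high block, 140 mm high in all. Origin: centre of its underside.
- nut_holder: Bystander: white nut holder, 70 mm square base 20 mm high, with a post to 65 mm carrying three flat washers 52 mm across. Origin: centre of its underside.
- pin_gauge: Bystander: pin gauge lying along its x axis, bright red 18 mm square handle (x -60 to 0 mm) and steel pin 10 mm thick (x 0 to 60 mm). Origin: its middle, on the bench.
Things that resemble listed ones, but are neither listed nor needed, are in the scene too. Of the things like the cup_blue, leave any that is yellow; of the rest the smaller one is meant.

How it is judged (in metres and radians):
On the way, in this order (a step that is already met when the one before it is completed fails the run):
1. the white cup is home in the orange cup and pushed so that the orange cup gives 3 mm or more (distance between cup_white and socket_seat below 0.006 m and angle between the z axis of cup_white and the z axis of socket_seat, either way round below 0.07 rad and value of joint socket above 0.003 m), for 0.1 s.
2. the blue cup is home in the white cup, still home in the orange one, and pushed so that the orange cup gives 3 mm or more (all of step 1 and distance between cup_blue and white_seat below 0.006 m and angle between the z axis of cup_blue and the z axis of cup_white, either way round below 0.07 rad), for 0.1 s.
At the end, for the whole second after the job is handed in: The white cup sits in the orange cup and the blue cup in the white one, each underside within 6 mm of its seat point and its axis within 4 degrees of the cup below, at rest and let go, the orange cup sprung back to within 3 mm (distance between cup_white and socket_seat below 0.006 m and angle between the z axis of cup_white and the z axis of socket_seat, either way round below 0.07 rad and distance between cup_blue and white_seat below 0.006 m and angle between the z axis of cup_blue and the z axis of cup_white, either way round below 0.07 rad and value of joint socket below 0.003 m and linear speed of each of cup_white, cup_blue below 0.02 m/s); the robot touches nothing.
It fails at once if the orange cup is pushed in 12 mm or more: the tapers wedge (value of joint socket above 0.012 m).
It fails at once if the center punch stand is moved by more than 15 mm or tipped (distance of punch from where it was at the start of the episode above 0.015 m or angle between punch's own z axis and vertical above 0.3 rad).
It fails at once if the nut holder is moved by more than 15 mm or tipped (distance of nut_holder from where it was at the start of the episode above 0.015 m or angle between nut_holder's own z axis and vertical above 0.3 rad).
It fails at once if the pin gauge is moved by more than 15 mm or tipped (distance of pin_gauge from where it was at the start of the episode above 0.015 m or angle between pin_gauge's own z axis and vertical above 0.3 rad).
It also fails if it takes over 67 s, if anything falls off the work surface, if the arm or the gripper's body presses on something with over 40 N, if the wrist force passes 120 N, or if a joint passes its speed limit or range.

### The arm

A 6-joint arm with a two-finger parallel gripper is mounted at the origin on the work surface. World frame = base frame: x ahead of the robot, y to its left, z up, the work surface at z = 0. Lengths are in mm, angles in degrees, forces in N, time in s.
With the tool pointing down it reaches from about 275 to 825 mm from the base axis. Payload 5.2 kg.
Tool frame: the origin (TCP) lies between the finger pads; the fingertips stand ctrl.tip_extent ahead of it and the grasp point (between the pads) lies 5 mm behind it (ctrl.tip_extent is the distance from the TCP to the fingertips, in mm); z points along the fingers, x is the direction in which the jaws open and shut, and the axes are right-handed (so a half turn about z gives the same grasp; the last joint's range is limited). The gripper opens to 93 mm and grips with 3 to 60 N. Pads are 15 mm wide; open, the fingers measure 128 mm over their backs; the gripper's body (75 mm by 188 mm) begins 65 mm behind the grasp point.
Start: joints at [64.183, 14.817, 87.949, -0, 77.235, -11.62], TCP at [134.877, 533.21, 198.853] pointing down, gripper open.
Joint ranges: [-179.93, 179.93], [-52.35, 119.4], [10.71, 147.94], [-69.91, 249.91], [12.55, 155.21], [-178.61, 178.61]. Speed limits (degrees/s): [147.25, 147.25, 180, 180, 180, 180].

### API

Orientations are given as [roll, pitch, yaw] about the fixed x, y, z axes, in that order (R = Rz(yaw) Ry(pitch) Rx(roll)).
In Python, from station import ctrl gives the robot as it stands.
- The arm moves only by the tool apply_moves, never from a script. Its argument "targets" is a list of rows, each a list of 3 entries, a list of its own where there are three numbers: the opening, from -1 (shut) to 1 (fully open), then the shift along the world's x, y, z in m, then the turn, a rotation vector about the world's x, y, z in rad. In form: [[claw, [tx, ty, tz], [rx, ry, rz]], ...]. A call has exactly 10 rows; each row is the pose to reach, as a shift and turn from the pose commanded when the call began; what a row does not reach only later rows make up. A row lasts 1/12 s, in which the tool goes at most 41.7 mm and 7.16 degrees, less where a joint would pass 70% of its speed; a pose out of reach is approached as far as the arm can. A call with a gripper value outside its range is refused whole. The fingers move at their own pace and stop on an object; the grip force is fixed at half the most. Time passes only in rows, so rows that repeat a pose let the fingers close, or fill a call up. It gives the time, the measured TCP pose, the force and the opening at its end, in the units of the state.
- ctrl.state(): the state, without advancing time (a new reading comes with each control period).
- ctrl.read_camera(name): name is "scene" or "top" or "wrist"; returns a dict with "img" (400x640x3 uint8, red, green, blue), "camera_matrix" (3x3 intrinsics, pixels), "dist" ([k1, k2, p1, p2, k3] as OpenCV has them; the pictures are not rectified), "extrinsics" (4x4, takes a point from camera to world coordinates); the wrist camera has in their place "T_tool_cam" (4x4, takes a point from camera to tool coordinates, whose origin is the TCP and whose axes are the tool frame's). Camera axes: x right, y down, z forward; pixel columns grow to the right and rows downward; lengths in mm; the calibration is good to about 2 mm. A picture is of the moment at which its call begins: read the wrist's pose just before it. There is no depth.
- ctrl.job_done(): hands the job in, once; it reports no verdict.
The state is a dict: "time": time; "q": joint angles; "joint_vel": joint speeds; "tau": joint torques, N m; "tool_pos": TCP position; "eef_rot": TCP orientation; "force": force on the tool from outside, world axes, zero at the start; "wrist_torque": the same for the moment, N m; "opening": finger opening in mm.
Only numpy, scipy, OpenCV 4.12 (cv2) and the standard library are available. Lean on these libraries where they do the work, as an engineer would, in place of code of your own. Each camera call takes 0.05 s, during which the arm holds its last target.

## Working session

There is one attempt and no reset: what is moved stays moved. The work goes in short steps, Python scripts to look and compute and a tool call to move; the robot and the scene stay as the last step left them, time stands still between calls to the robot, and variables do not carry over. Pictures are saved under pics/ and viewed, and the job is handed in when it is done.

Besides the shell and the picture viewer there is one more tool, called by a JSON object that holds its "method" and its "body", one argument or row to a line. apply_moves: Moves the arm, as the interface text tells. Its arguments: {"type":"object","properties":{"targets":{"type":"array"}},"required":["targets"]}

```bash
ls -la; mkdir -p pics
python3 - <<'E'
from station import ctrl
import cv2
s=ctrl.state(); print(s); print(ctrl.tip_extent)
for n in ["scene","top","wrist"]:
    c=ctrl.read_camera(n); cv2.imwrite(f"pics/{n}0.png",c["img"][:,:,::-1])
    print(n,{k:v for k,v in c.items() if k!="img"})
E
```

```text
total 12
drwxr-xr-x  3 agent agent 4096 Dec  7 14:31 .
drwxr-xr-x 23 root  root  4096 Dec  7 14:31 ..
drwxr-xr-x  2 agent agent 4096 Dec  7 14:31 pics
{'time': 0.0, 'q': array([ 6.41824673e+01,  1.48574988e+01,  8.80104420e+01, -8.41351005e-04,
        7.72356724e+01, -1.16197626e+01]), 'joint_vel': array([-0.00424346, -0.07564833,  0.02186775,  0.0652511 , -0.10690046,
       -0.00178042]), 'tau': array([ 1.47260042e-03, -4.37306213e+01, -2.83997798e+01,  7.22443429e-02,
        4.14888456e-02, -1.34928587e-04]), 'tool_pos': array([134.62206949, 532.6654399 , 198.03874551]), 'eef_rot': array([-1.79979934e+02,  1.01654960e-01,  7.58024343e+01]), 'force': array([ 0.45812105, -0.01708579, -0.58090093]), 'wrist_torque': array([ 0.01531321,  0.00327622, -0.00107248]), 'opening': 93.11935042540682}
14.0
scene {'camera_matrix': array([[368.39963691,   0.        , 316.38553989],
       [  0.        , 368.39963691, 201.46155272],
       [  0.        ,   0.        ,   1.        ]]), 'dist': array([0.0113812, 0.       , 0.       , 0.       , 0.       ]), 'extrinsics': array([[-8.25576743e-01, 
[... 848 characters left out ...]
    [ 0.00000000e+00,  0.00000000e+00,  0.00000000e+00,
         1.00000000e+00]])}
wrist {'camera_matrix': array([[296.12506179,   0.        , 321.4118478 ],
       [  0.        , 296.12506179, 198.7948295 ],
       [  0.        ,   0.        ,   1.        ]]), 'dist': array([-0.04256838,  0.        ,  0.        ,  0.        ,  0.        ]), 'T_tool_cam': array([[ 9.99998580e-01, -1.68447275e-03, -4.87330221e-05,
        -4.90856090e-01],
       [ 1.63815033e-03,  9.64901555e-01,  2.62606752e-01,
        -7.29396623e+01],
       [-3.95331351e-04, -2.62606459e-01,  9.64902944e-01,
        -1.85713865e+02],
       [ 0.00000000e+00,  0.00000000e+00,  0.00000000e+00,
         1.00000000e+00]])}
```

View pics/scene0.png

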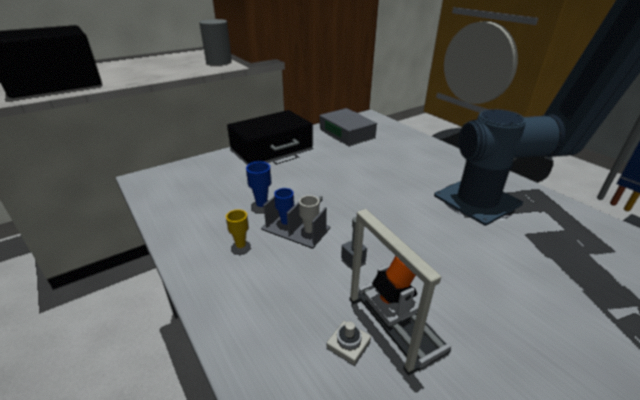

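View pics/top0.png

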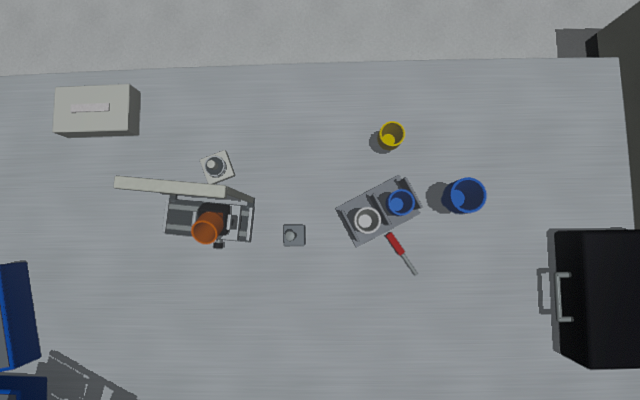

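View pics/wrist0.png

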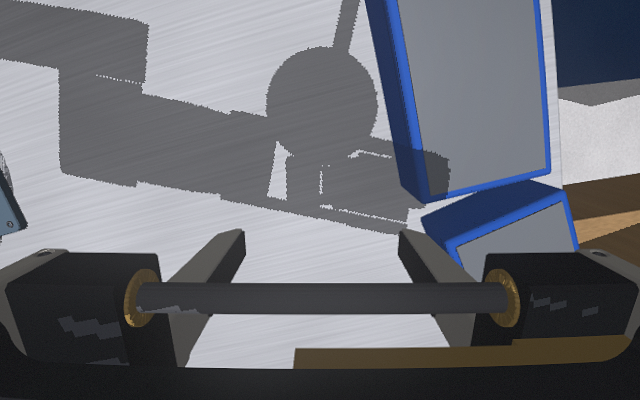

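```bash
cat > h.py <<'E'
import numpy as np, cv2
from scipy.spatial.transform import Rotation as R
def ray(K,d,T,uv):
    p=cv2.undistortPoints(np.array([[uv]],float),K,d)[0,0]
    v=T[:3,:3]@np.array([p[0],p[1],1.]); return T[:3,3],v/np.linalg.norm(v)
def plane(K,d,T,uv,z):
    o,v=ray(K,d,T,uv); return o+v*(z-o[2])/v[2]
def proj(K,d,T,P):
    P=np.atleast_2d(np.array(P,float)); Ti=np.linalg.inv(T)
    r,_=cv2.Rodrigues(Ti[:3,:3]); return cv2.projectPoints(P,r,Ti[:3,3],K,d)[0][:,0]
def toolT(s):
    T=np.eye(4); T[:3,:3]=R.from_euler('xyz',s['eef_rot'],degrees=True).as_matrix(); T[:3,3]=s['tool_pos']; return T
E
python3 - <<'E'
import cv2
a=cv2.imread('pics/top0.png'); b=cv2.imread('pics/scene0.png')
cv2.imwrite('pics/top_rest.png',cv2.resize(a[160:280,320:500],None,fx=4.4,fy=4.4,interpolation=cv2.INTER_CUBIC))
cv2.imwrite('pics/top_jig.png',cv2.resize(a[140:260,110:310],None,fx=4,fy=4,interpolation=cv2.INTER_CUBIC))
cv2.imwrite('pics/sc_jig.png',cv2.resize(b[200:380,320:460],None,fx=3.3,fy=3.3,interpolation=cv2.INTER_CUBIC))
cv2.imwrite('pics/sc_rest.png',cv2.resize(b[150:260,210:350],None,fx=5,fy=5,interpolation=cv2.INTER_CUBIC))
E
```

```text
(no output)
```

View pics/top_rest.png

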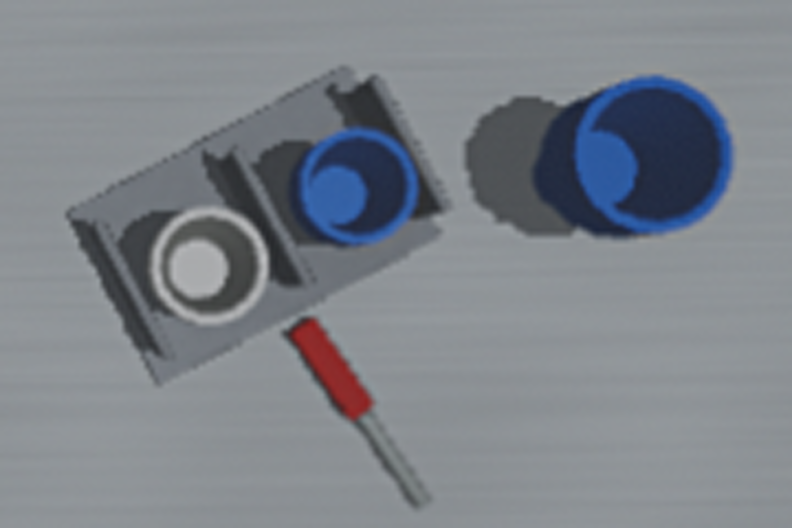

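View pics/top_jig.png

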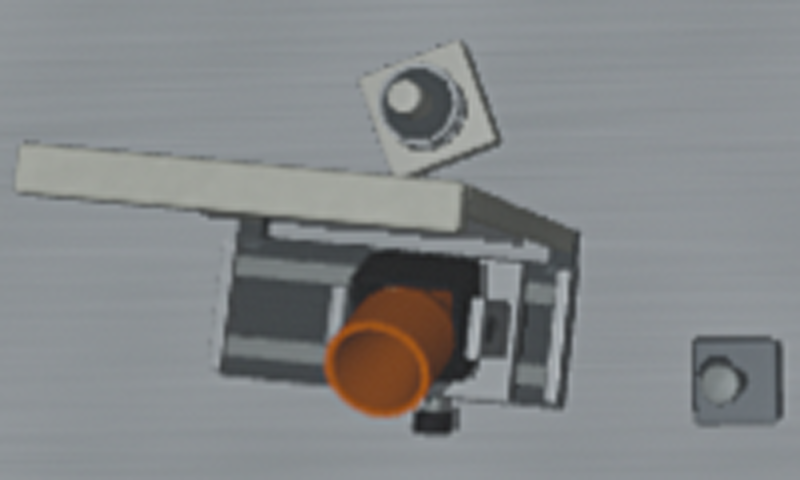

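View pics/sc_jig.png

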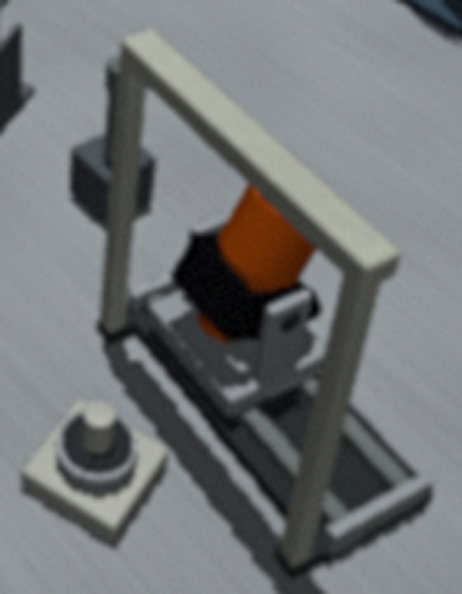

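View pics/sc_rest.png

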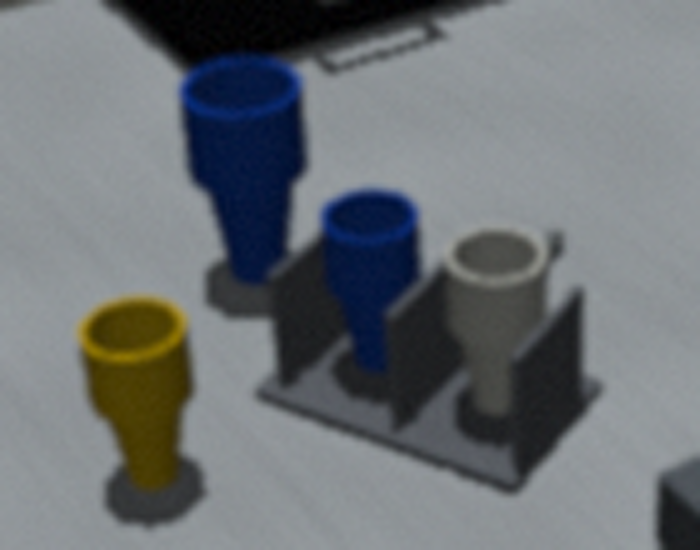

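```bash
cat > m1.py <<'E'
from h import *
from station import ctrl
c=ctrl.read_camera('top'); K,d,T=c['camera_matrix'],c['dist'],c['extrinsics']
def cr(x,y,s,ox,oy): return (ox+(x+.5)/s-.5,oy+(y+.5)/s-.5)
r=lambda x,y,z:np.round(plane(K,d,T,cr(x,y,4.4,320,160),z),1)
j=lambda x,y,z:np.round(plane(K,d,T,cr(x,y,4,110,140),z),1)
print('white',r(209,266,113),'blue',r(358,186,113))
print('rest base corners',r(68,214,8),r(345,67,8),r(440,235,8),r(158,383,8))
print('walls ',r(85,222,85),r(165,355,85),r(232,150,85),r(308,280,85))
print('pin',r(305,325,18),r(360,415,18),r(425,500,10))
print('bar ends z264',j(18,168,264),j(463,206,264), 'bar corners',j(22,142,264),j(15,190,264),j(465,183,264),j(462,232,264))
print('rim orange @150..',j(378,368,140),j(378,368,160))
print('slide corners z22',j(218,374,22),j(563,407,22))
print('punch top',j(720,382,140),'nut',j(405,95,65))
E
python3 m1.py
```

```text
white [ 559.2 -172.9  113. ] blue [ 597.6 -247.7  113. ]
rest base corners [ 592.3 -105.1    8. ] [ 672.6 -262.6    8. ] [ 577.1 -312.2    8. ] [ 497.3 -153.4    8. ]
walls  [ 583.5 -112.6   85. ] [ 514.8 -152.1   85. ] [ 619.4 -189.    85. ] [ 551.9 -226.    85. ]
pin [ 528.3 -234.1   18. ] [ 478.7 -262.7   18. ] [ 431.3 -298.4   10. ]
bar ends z264 [633.8 309.4 264. ] [611.9  97.7 264. ] bar corners [646.  307.9 264. ] [623.4 310.5 264. ] [622.4  96.8 264. ] [600.  98. 264.]
rim orange @150.. [538.9 178.5 140. ] [538.9 171.7 160. ]
slide corners z22 [536.5 320.1  22. ] [513.8 103.3  22. ]
punch top [529.1  -5.9 140. ] nut [701.  189.4  65. ]
```

```bash
cat >> h.py <<'E'
def jigR(tilt,yaw,extra=0):
    """tool rotation along cup axis leaning to slide -x by tilt; slide yaw (deg)"""
    t,y=np.radians(tilt),np.radians(yaw)
    sx=np.array([np.cos(y),np.sin(y),0]); sy=np.array([-np.sin(y),np.cos(y),0])
    a=-np.sin(t)*sx+np.cos(t)*np.array([0,0,1]); z=-a; x=sy; return np.c_[x,np.cross(z,x),z],a
def downR(yaw): return R.from_euler('xyz',[180,0,yaw],degrees=True).as_matrix()
def step(p0,R0,p1,R1):
    rv=R.from_matrix(R1@R0.T).as_rotvec()
    print('shift m',np.round((np.array(p1)-p0)/1000,4),'rot',np.round(rv,4),'deg',np.degrees(np.linalg.norm(rv)).round(1))
E
python3 - <<'E'
from h import *
R1,a=jigR(28,-5.9)
p=np.array([539,172,155])+130*a;print(p,a)
step([134.877,533.21,198.853],downR(75.803),p,R1)
E
```

```text
[478.29199081 178.27356248 269.78318707] [-0.46698469  0.04825817  0.88294759]
shift m [ 0.3434 -0.3549  0.0709] rot [-0.0853 -0.4816  0.1419] deg 29.2
```

{"method": "apply_moves", "body": {
  "targets": [
    [1, [0.01, -0.01, 0.02], [0, 0, 0]],
    [1, [0.03, -0.03, 0.05], [0, -0.03, 0]],
    [1, [0.06, -0.055, 0.07], [0, -0.06, 0]],
    [1, [0.09, -0.085, 0.08], [-0.02, -0.1, 0.02]],
    [1, [0.12, -0.115, 0.09], [-0.03, -0.16, 0.04]],
    [1, [0.15, -0.145, 0.09], [-0.04, -0.22, 0.06]],
    [1, [0.18, -0.175, 0.09], [-0.05, -0.28, 0.08]],
    [1, [0.21, -0.205, 0.09], [-0.06, -0.34, 0.1]],
    [1, [0.24, -0.235, 0.09], [-0.07, -0.4, 0.12]],
    [1, [0.26, -0.26, 0.09], [-0.08, -0.45, 0.13]]
  ]
}}

```text
time: 1.03
tool_pos: [395.7, 271.9, 289.0]
eef_rot: [153.6, -0.1, 83.5]
force: [-0.1, -0.3, -0.4]
opening: 93.2
```

{"method": "apply_moves", "body": {
  "targets": [
    [1, [0.02, -0.02, 0], [-0.0, -0.01, 0.0]],
    [1, [0.04, -0.045, -0.005], [-0.005, -0.02, 0.01]],
    [1, [0.06, -0.07, -0.01], [-0.005, -0.03, 0.012]],
    [1, [0.075, -0.085, -0.015], [-0.005, -0.03, 0.012]],
    [1, [0.083, -0.095, -0.02], [-0.005, -0.03, 0.012]],
    [1, [0.083, -0.095, -0.02], [-0.005, -0.03, 0.012]],
    [1, [0.083, -0.095, -0.02], [-0.005, -0.03, 0.012]],
    [1, [0.083, -0.095, -0.02], [-0.005, -0.03, 0.012]],
    [1, [0.083, -0.095, -0.02], [-0.005, -0.03, 0.012]],
    [1, [0.083, -0.095, -0.02], [-0.005, -0.03, 0.012]]
  ]
}}

```text
time: 1.87
tool_pos: [477.5, 179.2, 269.2]
eef_rot: [152.1, -0.1, 84.2]
force: [0.4, 0.7, -0.2]
opening: 93.2
```

```bash
cat > snap.py <<'E'
import sys,pickle; from h import *; from station import ctrl
n=sys.argv[1]; cam=sys.argv[2] if len(sys.argv)>2 else 'wrist'
s=ctrl.state(); c=ctrl.read_camera(cam)
pickle.dump((s,c),open(f'pics/{n}.pkl','wb')); cv2.imwrite(f'pics/{n}.png',c['img'][:,:,::-1])
print(s['time'],s['q'].round(1),s['tool_pos'].round(1),s['eef_rot'].round(2),s['force'].round(1),s['opening'].round(1))
E
python3 snap.py w1
```

```text
Traceback (most recent call last):
  File "snap.py", line 5, in <module>
    print(s['time'],s['q'].round(1),s['tool_pos'].round(1),s['eef_rot'].round(2),s['force'].round(1),s['opening'].round(1))
                                                                                                     ^^^^^^^^^^^^^^^^^^
AttributeError: 'float' object has no attribute 'round'
```

View pics/w1.png

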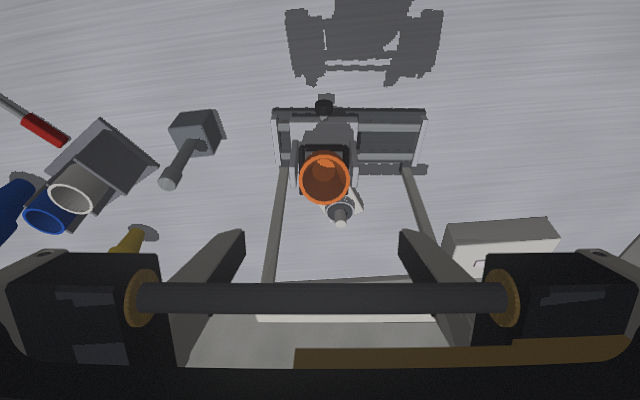

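```bash
sed -i "s/s\['opening'\].round(1)/round(s['opening'],1)/" snap.py
python3 - <<'E'
import cv2
a=cv2.imread('pics/w1.png')
cv2.imwrite('pics/w1c.png',cv2.resize(a[85:235,265:435],None,fx=4,fy=4,interpolation=cv2.INTER_CUBIC))
E
```

```text
(no output)
```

View pics/w1c.png

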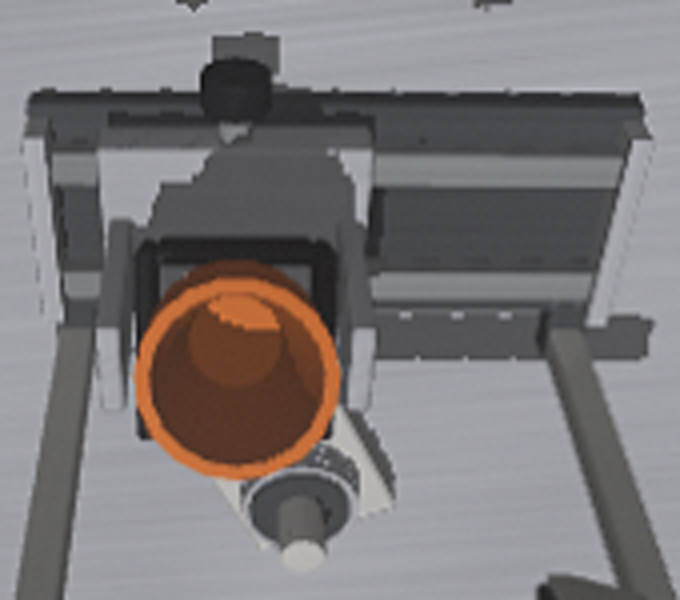

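```bash
cat > fit.py <<'E'
from h import *
import pickle
from scipy.optimize import least_squares
from scipy.spatial import cKDTree
def basis(a):
    u=np.cross(a,[0,1,0]); u/=np.linalg.norm(u); return u,np.cross(a,u)
def circ(C,a,r,n=720):
    u,v=basis(a); t=np.linspace(0,2*np.pi,n,endpoint=False)[:,None]
    return C+r*(np.cos(t)*u+np.sin(t)*v)
def axis(t,az):
    t,az=np.radians(t),np.radians(az); return np.array([np.sin(t)*np.cos(az),np.sin(t)*np.sin(az),np.cos(t)])
def camof(s,c):
    T=c['extrinsics'] if 'extrinsics' in c else toolT(s)@c['T_tool_cam']
    return c['camera_matrix'],c['dist'],T
def ringcontours(mask):
    cs,h=cv2.findContours(mask,cv2.RETR_CCOMP,cv2.CHAIN_APPROX_NONE)
    return cs,h
def res(q,cam,C,a,r):
    d,_=cKDTree(proj(*cam,circ(C,a,r))).query(q); 
    # signed
    cen=proj(*cam,C)[0]; P=proj(*cam,circ(C,a,r)); i=cKDTree(P).query(q)[1]
    return np.sign(np.linalg.norm(q-cen,axis=1)-np.linalg.norm(P[i]-cen,axis=1))*d
E
python3 - <<'E'
from fit import *
s,c=pickle.load(open('pics/w1.pkl','rb')); img=c['img'].astype(int)
hsv=cv2.cvtColor(c['img'],cv2.COLOR_RGB2HSV)
m=((hsv[...,0]<15)&(hsv[...,1]>120)&(hsv[...,2]>150)).astype(np.uint8)
m[:, :295]=0; m[:,355:]=0; m[:150]=0; m[210:]=0
n,l,st,ce=cv2.connectedComponentsWithStats(m); print(st,ce.round(1))
m2=((hsv[...,0]<15)&(hsv[...,1]>120)).astype(np.uint8)
print(img[178,285:365:4], )
print(img[170,305:345:2])
E
```

```text
[[     0      0    640    400 255365]
 [   299    155     51     50    635]] [[319.5 199.6]
 [324.2 176.1]]
[[102 101  98]
 [129 130 134]
 [160 163 168]
 [140 142 146]
 [198 112  60]
 [ 80  51  40]
 [ 82  53  40]
 [ 83  53  39]
 [106  64  43]
 [103  61  41]
 [102  60  39]
 [104  61  40]
 [ 83  53  38]
 [ 82  53  39]
 [100  61  41]
 [104  60  40]
 [194 107  60]
 [162 164 170]
 [139 140 144]
 [155 156 163]]
[[ 93  57  40]
 [ 88  54  40]
 [ 76  50  37]
 [ 78  48  36]
 [107  64  43]
 [104  60  38]
 [104  62  41]
 [104  61  41]
 [104  62  41]
 [104  62  41]
 [104  62  41]
 [103  60  39]
 [104  61  39]
 [102  61  38]
 [104  61  40]
 [ 91  56  40]
 [104  61  39]
 [108  62  37]
 [110  63  40]
 [129  73  43]]
```

```bash
cat >> fit.py <<'E'
def ringedges(img,cen,rmax,ch,thr,n=120,rmin=0.5):
    """outer/inner radial edges of bright ring. ch: fn img->float scalar map"""
    g=ch(img.astype(float)).astype(np.float32); rr=np.arange(rmax*rmin,rmax,0.1); O=[];I=[]
    for t in np.linspace(0,2*np.pi,n,endpoint=False):
        x=cen[0]+rr*np.cos(t); y=cen[1]+rr*np.sin(t)
        p=cv2.remap(g,x.astype(np.float32)[None],y.astype(np.float32)[None],cv2.INTER_LINEAR)[0]
        k=np.where(p>thr)[0]
        if len(k)==0: continue
        # outermost run
        e=k[-1]; b=e
        while b>0 and p[b-1]>thr: b-=1
        if e<len(rr)-2: O.append((x[e],y[e]))
        if b>1: I.append((x[b],y[b]))
    return np.array(O),np.array(I)
E
cat > fit1.py <<'E'
from fit import *
s,c=pickle.load(open('pics/w1.pkl','rb')); cam=camof(s,c)
O,I=ringedges(c['img'],(324.2,178.5),32,lambda g:g[...,0]-g[...,2],100)
print(len(O),len(I),cv2.fitEllipse(O.astype(np.float32)),cv2.fitEllipse(I.astype(np.float32)))
fl=265+(np.array([[189,342],[235,386],[283,340],[203,372],[268,372]])+.5)/4-.5
fl=np.array([[265+(x+.5)/4-.5,85+(y+.5)/4-.5] for x,y in [[189,342],[235,386],[283,340],[203,372],[268,372],[235,293]]])
def f(p):
    C=p[:3];a=axis(p[3],p[4])
    return np.r_[res(O,cam,C,a,29),res(I,cam,C,a,25),2*res(fl,cam,C-62*a,a,p[5])]
r=least_squares(f,[539,172,155,28,174,14],loss='soft_l1'); print(r.x.round(2),r.cost, 'axis',axis(*r.x[3:5]))
print(np.abs(r.fun).mean(), r.fun[-6:])
J=r.jac; print('sd',np.sqrt(np.diag(np.linalg.inv(J.T@J))).round(2))
E
python3 fit1.py
```

```text
120 109 ((323.8155212402344, 179.17874145507812), (49.73057556152344, 50.73052978515625), 88.37316131591797) ((323.7569885253906, 179.70281982421875), (42.82516098022461, 44.0858039855957), 93.6725845336914)
[540.83 174.9  138.56  26.59 174.81  15.71] 5.171306775376941 axis [-0.44573086  0.04046836  0.89425182]
0.17764606195854785 [ 0.07820947  0.26431027  0.06619564 -0.06188619 -0.37004228  0.01341639]
sd [0.72 0.13 0.88 0.46 0.79 0.35]
```

```bash
cat >> h.py <<'E'
import json,os
def cmdload():
    d=json.load(open('cmd.json')); return np.array(d['p']),np.array(d['R'])
def cmdadd(t,r):
    """record a finished call's last row (m, rad)"""
    p,Rm=cmdload(); p=p+1000*np.array(t); Rm=R.from_rotvec(r).as_matrix()@Rm
    json.dump({'p':p.tolist(),'R':Rm.tolist()},open('cmd.json','w'))
    print('cmd',p.round(2),R.from_matrix(Rm).as_euler('xyz',degrees=True).round(2))
E
python3 - <<'E'
from h import *
json.dump({'p':[134.877,533.21,198.853],'R':downR(75.803).tolist()},open('cmd.json','w'))
cmdadd([.26,-.26,.09],[-0.08,-0.45,0.13]); cmdadd([0.083,-0.095,-0.02],[-0.005,-0.03,0.012])
R1,a=jigR(26.6,-5.2); C=np.array([540.8,174.9,138.6])
p,Rm=cmdload(); step(p,Rm,C+75*a+[0,-50,0],R1)
step(p,Rm,C+75*a,R1)
E
```

```text
cmd [394.88 273.21 288.85] [ 1.5383e+02 -1.4000e-01  8.3420e+01]
cmd [477.88 178.21 268.85] [ 1.5209e+02 -5.0000e-02  8.4110e+01]
shift m [ 0.0295 -0.0503 -0.0632] rot [0.0014 0.0228 0.0121] deg 1.5
shift m [ 0.0295 -0.0003 -0.0632] rot [0.0014 0.0228 0.0121] deg 1.5
```

{"method": "apply_moves", "body": {
  "targets": [
    [1, [0.005, -0.01, -0.01], [0, 0.005, 0.002]],
    [1, [0.01, -0.02, -0.025], [0, 0.01, 0.005]],
    [1, [0.02, -0.035, -0.045], [0, 0.015, 0.01]],
    [1, [0.03, -0.05, -0.063], [0, 0.023, 0.012]],
    [1, [0.03, -0.05, -0.063], [0, 0.023, 0.012]],
    [1, [0.03, -0.05, -0.063], [0, 0.023, 0.012]],
    [1, [0.03, -0.05, -0.063], [0, 0.023, 0.012]],
    [1, [0.03, -0.05, -0.063], [0, 0.023, 0.012]],
    [1, [0.03, -0.05, -0.063], [0, 0.023, 0.012]],
    [1, [0.03, -0.05, -0.063], [0, 0.023, 0.012]]
  ]
}}

```text
time: 2.75
tool_pos: [508.0, 129.0, 206.9]
eef_rot: [153.3, 0.1, 84.9]
force: [-0.3, -0.6, -0.2]
opening: 92.7
```

```bash
python3 -c "
from h import *
cmdadd([0.03, -0.05, -0.063], [0, 0.023, 0.012])"; python3 snap.py w2
python3 - <<'E'
import cv2
a=cv2.imread('pics/w2.png')
cv2.imwrite('pics/w2c.png',cv2.resize(a[95:245,280:480],None,fx=4,fy=4,interpolation=cv2.INTER_CUBIC))
E
```

```text
cmd [507.88 128.21 205.85] [1.534e+02 8.000e-02 8.480e+01]
2.75 [  5.7  -3.4 113.5  -7.1  43.9 -75.2] [508.  129.  206.9] [1.5331e+02 6.0000e-02 8.4870e+01] [-0.3 -0.6 -0.2] 92.7
```

View pics/w2.png

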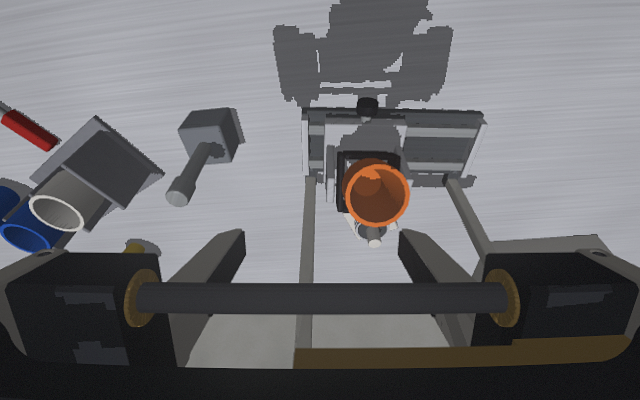

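View pics/w2c.png

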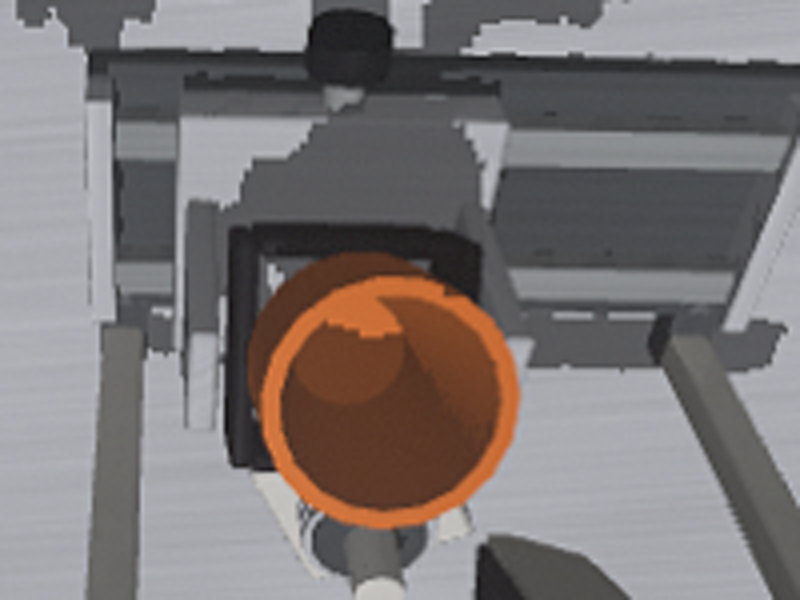

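```bash
cat > fit2.py <<'E'
from fit import *
V=[]
def addv(n,cen,rm,flpts,ox,oy,p=None,Rm=None,cam=None):
    s,c=pickle.load(open(f'pics/{n}.pkl','rb')); cam=camof(s,c)
    if p is not None:
        T=np.eye(4);T[:3,:3]=Rm;T[:3,3]=p; cam=(cam[0],cam[1],T@c['T_tool_cam'])
    O,I=ringedges(c['img'],cen,rm,lambda g:g[...,0]-g[...,2],100,rmin=.72)
    fl=np.array([[ox+(x+.5)/4-.5,oy+(y+.5)/4-.5] for x,y in flpts])
    V.append((cam,O,I,fl))
import sys
use=sys.argv[1]=='cmd'
R1=R.from_euler('xyz',[152.09,-.05,84.11],degrees=True).as_matrix();R2=R.from_euler('xyz',[153.4,.08,84.8],degrees=True).as_matrix()
addv('w1',(323.8,179.2),32,[[189,342],[235,386],[283,340],[203,372],[268,372],[235,293]],265,85,*( ([477.88,178.21,268.85],R1) if use else ()))
addv('w2',(377.5,195),38,[[293,355],[310,390],[348,404],[390,385]],280,95,*( ([507.88,128.21,205.85],R2) if use else ()))
def f(p,V=V):
    C=p[:3];a=axis(p[3],p[4]);o=[]
    for cam,O,I,fl in V: o+=[res(O,cam,C,a,29),res(I,cam,C,a,25),2*res(fl,cam,C-62*a,a,p[5])]
    return np.concatenate(o)
for VV in (V[:1],V[1:],V):
    r=least_squares(f,[539,172,145,28,174,14],loss='soft_l1',f_scale=.3,args=(VV,)); print(r.x.round(2),r.cost.round(2))
    J=r.jac; print('sd',np.sqrt(np.diag(np.linalg.inv(J.T@J))).round(2),[np.abs(q).mean().round(2) for q in np.split(r.fun,2)])
E
python3 fit2.py meas; python3 fit2.py cmd
python3 - <<'E'
from station import ctrl
for i in range(4):
    s=ctrl.state(); print(s['time'],s['tool_pos'],s['eef_rot']); ctrl.read_camera('wrist')
E
```

```text
2.8 [507.93399381 128.8852062  206.66878881] [1.53325559e+02 6.37469478e-02 8.48547402e+01]
2.85 [507.91520187 128.74298572 206.49872915] [1.53342501e+02 6.72643718e-02 8.48420560e+01]
2.9 [507.86234514 128.62608456 206.31234672] [1.53361136e+02 7.05453822e-02 8.48303139e+01]
2.95 [507.86530135 128.50810344 206.20578412] [1.53369550e+02 7.58147110e-02 8.48238238e+01]Traceback (most recent call last):
  File "fit2.py", line 20, in <module>
    r=least_squares(f,[539,172,145,28,174,14],loss='soft_l1',f_scale=.3,args=(VV,)); print(r.x.round(2),r.cost.round(2))
    return func(*args, **kwargs)
    vector_fun = VectorFunction(
        fun_wrapped,
    ...<6 lines>...
        workers=workers
    )
    self._update_fun()
    ~~~~~~~~~~~~~~~~^^
    self.f = self.fun_wrapped(xp_copy(self.x))
             ~~~~~~~~~~~~~~~~^^^^^^^^^^^^^^^^^
    return np.atleast_1d(self.fun(x))
                         ~~~~~~~~^^^
    return self.f(x, *self.args, **self.kwargs)
           ~~~~~~^^^^^^^^^^^^^^^^^^^^^^^^^^^^^^
  File "fit2.py", line 17, in f
    for cam,O,I,fl in V: o+=[res(O,cam,C,a,29),res(I,cam
[... 534 characters left out ...]
20, in <module>
    r=least_squares(f,[539,172,145,28,174,14],loss='soft_l1',f_scale=.3,args=(VV,)); print(r.x.round(2),r.cost.round(2))
  File "fit2.py", line 17, in f
    for cam,O,I,fl in V: o+=[res(O,cam,C,a,29),res(I,cam,C,a,25),2*res(fl,cam,C-62*a,a,p[5])]
                                               ~~~^^^^^^^^^^^^^^
  File "fit.py", line 19, in res
    d,_=cKDTree(proj(*cam,circ(C,a,r))).query(q);
        ~~~~~~~~~~~~~~~~~~~~~~~~~~~~~~~~~~~~~^^^
  File "scipy/spatial/_ckdtree.pyx", line 787, in scipy.spatial._ckdtree.cKDTree.query
  File "scipy/spatial/_ckdtree.pyx", line 1619, in scipy.spatial._ckdtree.num_points
ValueError: x must consist of vectors of length 2 but has shape (0,)
```

```bash
sed -i 's/rmin=.72/rmin=.6/' fit2.py; python3 fit2.py meas; echo; python3 fit2.py cmd
```

```text
[540.79 174.9  138.63  26.57 174.81  15.72] 4.21
sd [0.91 0.15 1.1  0.52 1.04 0.42] [np.float64(0.18), np.float64(0.17)]
[540.72 175.85 139.3   26.95 174.81  15.46] 7.51
sd [0.67 0.17 0.72 0.55 0.8  0.45] [np.float64(0.24), np.float64(0.23)]
[539.26 175.4  140.77  26.28 174.26  15.73] 23.06
sd [0.4  0.11 0.47 0.42 1.11 0.45] [np.float64(0.3), np.float64(0.34)]

[541.1  173.8  138.19  26.57 174.69  15.72] 4.22
sd [0.93 0.16 1.13 0.66 1.   0.59] [np.float64(0.17), np.float64(0.18)]
[540.52 175.01 138.24  26.84 174.61  15.48] 7.52
sd [0.68 0.16 0.75 0.52 1.56 0.88] [np.float64(0.24), np.float64(0.24)]
[539.21 174.4  140.11  25.83 174.3   16.01] 30.06
sd [0.42 0.12 0.49 0.79 1.51 0.61] [np.float64(0.36), np.float64(0.4)]
```

```bash
python3 -c "
from h import *
p,Rm=cmdload(); step(p,Rm,[559,-173,185],downR(27.3))
R2=R.from_rotvec([-.08,.22,-.5]).as_matrix()@Rm
print(R.from_matrix(R2).as_euler('xyz',degrees=True))"
```

```text
shift m [ 0.0511 -0.3012 -0.0209] rot [ 0.2715  0.4006 -0.9851] deg 62.9
[163.71042578   8.49113032  56.79237862]
```

{"method": "apply_moves", "body": {
  "targets": [
    [1, [-0.01, -0.005, 0.02], [0, 0, 0]],
    [1, [-0.02, -0.02, 0.045], [0.01, 0.02, -0.05]],
    [1, [-0.02, -0.045, 0.06], [0.03, 0.04, -0.1]],
    [1, [-0.015, -0.075, 0.065], [0.054, 0.08, -0.197]],
    [1, [-0.01, -0.105, 0.065], [0.081, 0.12, -0.295]],
    [1, [0, -0.135, 0.065], [0.108, 0.16, -0.394]],
    [1, [0.01, -0.165, 0.065], [0.136, 0.2, -0.492]],
    [1, [0.02, -0.195, 0.06], [0.163, 0.24, -0.591]],
    [1, [0.03, -0.22, 0.05], [0.19, 0.28, -0.69]],
    [1, [0.035, -0.24, 0.04], [0.217, 0.32, -0.788]]
  ]
}}

```text
time: 3.83
tool_pos: [544.1, -114.2, 245.9]
eef_rot: [174.9, -2.2, 38.3]
force: [-0.2, 0.1, -0.1]
opening: 93.0
```

```bash
python3 -c "
from h import *
cmdadd([0.035, -0.24, 0.04], [0.217, 0.32, -0.788])
p,Rm=cmdload(); step(p,Rm,[559,-173,185],downR(27.3))"
```

```text
cmd [ 542.88 -111.79  245.85] [174.87  -2.16  38.7 ]
shift m [ 0.0161 -0.0612 -0.0609] rot [ 0.0547  0.0805 -0.1971] deg 12.6
```

{"method": "apply_moves", "body": {
  "targets": [
    [1, [0.004, -0.015, -0.01], [0.02, 0.02, -0.05]],
    [1, [0.008, -0.03, -0.025], [0.03, 0.04, -0.1]],
    [1, [0.012, -0.045, -0.04], [0.042, 0.06, -0.15]],
    [1, [0.016, -0.061, -0.055], [0.055, 0.08, -0.197]],
    [1, [0.016, -0.061, -0.061], [0.055, 0.08, -0.197]],
    [1, [0.016, -0.061, -0.061], [0.055, 0.08, -0.197]],
    [1, [0.016, -0.061, -0.061], [0.055, 0.08, -0.197]],
    [1, [0.016, -0.061, -0.061], [0.055, 0.08, -0.197]],
    [1, [0.016, -0.061, -0.061], [0.055, 0.08, -0.197]],
    [1, [0.016, -0.061, -0.061], [0.055, 0.08, -0.197]]
  ]
}}

```text
time: 4.67
tool_pos: [559.2, -172.2, 186.2]
eef_rot: [179.9, -0.1, 27.4]
force: [0.3, 0.0, -0.4]
opening: 92.8
```

```bash
python3 -c "
from h import *
cmdadd([0.016, -0.061, -0.061], [0.055, 0.08, -0.197])"; python3 snap.py w3
```

```text
cmd [ 558.88 -172.79  184.85] [ 1.800e+02 -3.000e-02  2.731e+01]
4.6667 [-28.   18.8  84.3   0.   76.8 -55.4] [ 559.2 -172.2  186.2] [ 1.799e+02 -1.100e-01  2.738e+01] [ 0.3  0.  -0.4] 92.8
```

View pics/w3.png

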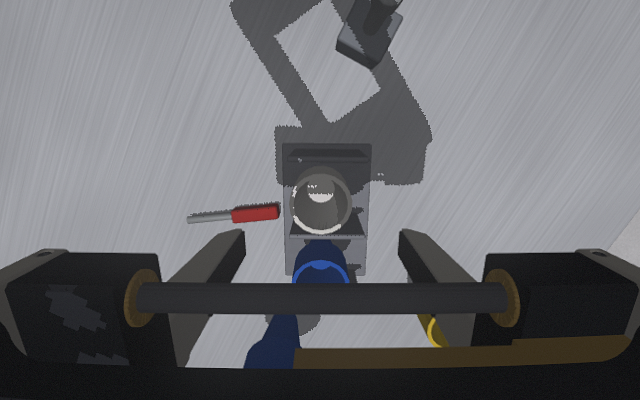

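Run:
```python
import cv2
a=cv2.imread('pics/w3.png')
cv2.imwrite('pics/w3c.png',cv2.resize(a[130:290,260:400],None,fx=3.75,fy=3.75,interpolation=cv2.INTER_CUBIC))
```

```text
(no output)
```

View pics/w3c.png

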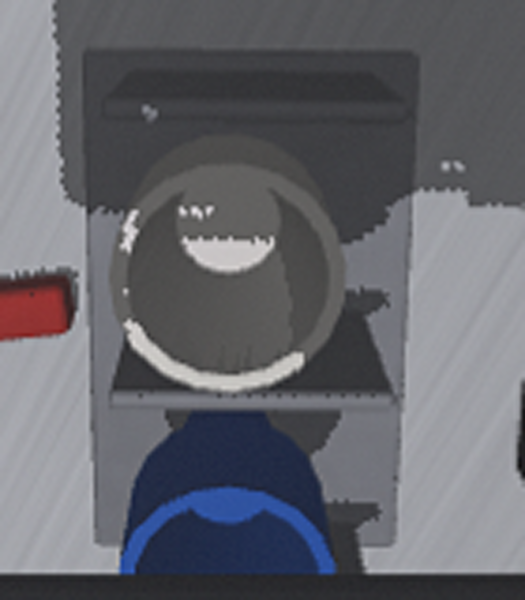

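```bash
cat > w3fit.py <<'E'
from fit import *
s,c=pickle.load(open('pics/w3.pkl','rb')); cam=camof(s,c)
P=np.array([[260+(x+.5)/3.75-.5,130+(y+.5)/3.75-.5] for x,y in [(110,277),(344,275),(229,392),(228,163),(143,358),(312,357),(120,325)]])
f=lambda p:res(P,cam,np.array([p[0],p[1],113]),np.array([0,0,1.]),29)
r=least_squares(f,[559,-173]);print(r.x,r.fun)
W=np.array([*r.x,113]);T=toolT(s);print('in tool',np.linalg.inv(T)@np.r_[W,1])
e=lambda x,y,z:plane(*cam,(260+(x+.5)/3.75-.5,130+(y+.5)/3.75-.5),z)
A,B=e(111,400,85),e(392,400,85);d=B-A;print('wall yaw',np.degrees(np.arctan2(d[1],d[0])),np.linalg.norm(d))
E
python3 w3fit.py
```

```text
[ 559.43027738 -175.77442288] [-0.54412835 -0.72957508  0.04806342 -0.10915979 -0.0584242  -0.21401033
 -0.28643707]
in tool [-1.58030954  3.19783291 73.18510186  1.        ]
wall yaw 27.217739063515648 78.05628678074741
```

```bash
cat >> w3fit.py <<'E'
f=lambda p:res(P,cam,np.array([p[0],p[1],p[2]]),np.array([0,0,1.]),29)
r=least_squares(f,[559,-173,113]);print(r.x,r.fun)
camt=(cam[0],cam[1],c['T_tool_cam'])
for x in (-46.4,-63,46.4,63):
  for y in (-7.5,7.5):
    print(x,y,proj(*camt,[[x,y,14]]).round(1))
E
python3 w3fit.py
python3 - <<'E'
import cv2
a=cv2.imread('pics/w3.png')
cv2.imwrite('pics/w3f.png',cv2.resize(a[215:375,170:470],None,fx=2.6,fy=2.6,interpolation=cv2.INTER_CUBIC))
E
```

```text
[ 559.43027738 -175.77442288] [-0.54412835 -0.72957508  0.04806342 -0.10915979 -0.0584242  -0.21401033
 -0.28643707]
in tool [-1.58030954  3.19783291 73.18510186  1.        ]
wall yaw 27.217739063515648 78.05628678074741
[ 559.74765742 -176.4742288   110.55875316] [-0.28869833 -0.3976821   0.27273487  0.26334955  0.16397584  0.07001034
 -0.04979646]
-46.4 -7.5 [[256.8 213.5]]
-46.4 7.5 [[258.1 233.2]]
-63 -7.5 [[233.6 213.5]]
-63 7.5 [[235.3 233.2]]
46.4 -7.5 [[387.5 213.2]]
46.4 7.5 [[386.3 233. ]]
63 -7.5 [[410.8 213.2]]
63 7.5 [[409.1 232.9]]
```

View pics/w3f.png

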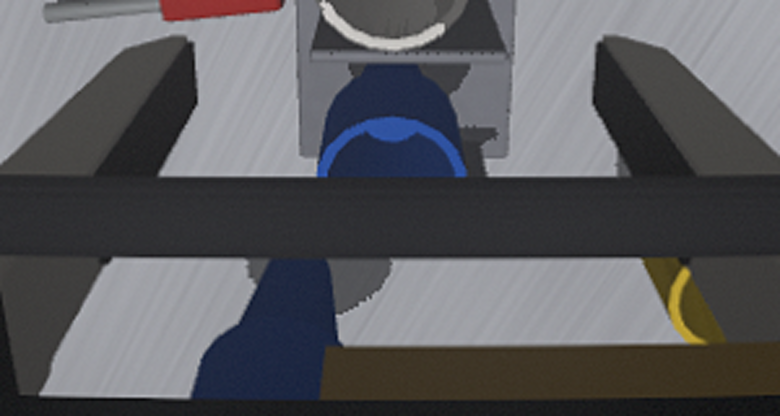

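```bash
python3 snap.py s3 scene
python3 - <<'E'
from fit import *
s,c=pickle.load(open('pics/s3.pkl','rb')); cam=camof(s,c); T=toolT(s)
im=c['img'][:,:,::-1].copy()
x0,y0,x1,y1=200,80,400,250
b=cv2.resize(im[y0:y1,x0:x1],None,fx=4,fy=4,interpolation=cv2.INTER_CUBIC)
for z,col in ((14,(0,0,255)),(-19,(0,255,0)),(-70,(255,0,255))):
  for x in (-46.4,46.4,-64,64):
    for y in (-7.5,7.5):
      q=(T@[x,y,z,1])[:3]; u=proj(*cam,q)[0]; u=((u-[x0,y0]+.5)*4-.5).round().astype(int); cv2.circle(b,tuple(int(k) for k in u),3,col,-1)
cv2.imwrite('pics/s3c.png',b)
E
```

```text
4.7167 [-28.1  18.8  84.3   0.   76.8 -55.4] [ 559.2 -172.2  186. ] [ 1.7991e+02 -1.0000e-01  2.7370e+01] [ 0.4 -0.2  0.4] 93.3
```

View pics/s3c.png

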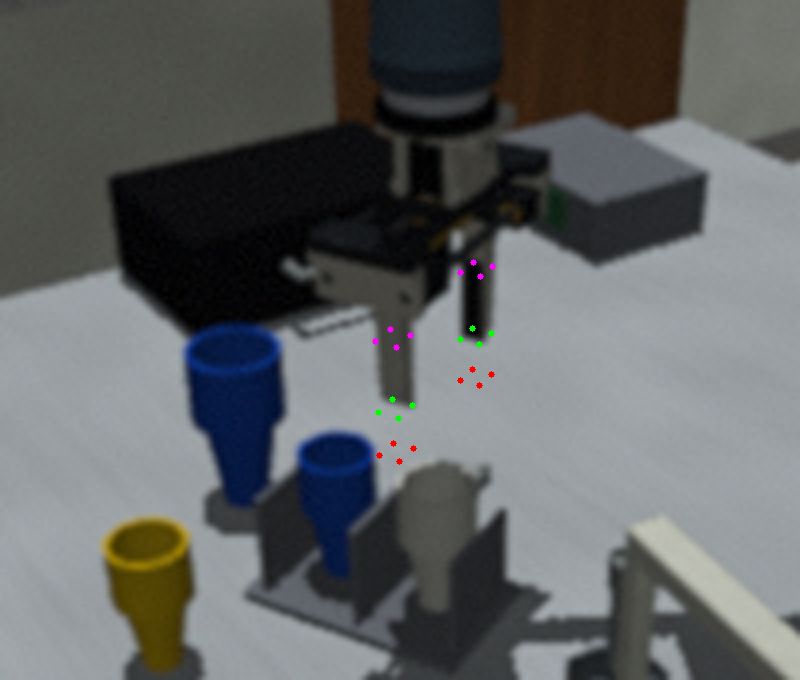

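{"method": "apply_moves", "body": {
  "targets": [
    [1, [0.0005, -0.002, -0.015], [0, 0, 0]],
    [1, [0.0005, -0.002, -0.035], [0, 0, 0]],
    [1, [0.0005, -0.002, -0.055], [0, 0, 0]],
    [1, [0.0005, -0.002, -0.075], [0, 0, 0]],
    [1, [0.0005, -0.002, -0.09], [0, 0, 0]],
    [1, [0.0005, -0.002, -0.105], [0, 0, 0]],
    [1, [0.0005, -0.002, -0.115], [0, 0, 0]],
    [1, [0.0005, -0.002, -0.123], [0, 0, 0]],
    [1, [0.0005, -0.002, -0.128], [0, 0, 0]],
    [1, [0.0005, -0.002, -0.128], [0, 0, 0]]
  ]
}}

```text
time: 5.6
tool_pos: [559.0, -174.5, 56.2]
eef_rot: [-179.9, 0.0, 27.3]
force: [-0.4, 0.3, -0.5]
opening: 93.3
```

```bash
python3 -c "
from h import *
cmdadd([0.0005, -0.002, -0.128], [0,0,0])"; python3 snap.py w4; python3 snap.py s4 scene
python3 - <<'E'
import cv2
a=cv2.imread('pics/w4.png')
cv2.imwrite('pics/w4c.png',cv2.resize(a[150:350,200:440],None,fx=3,fy=3,interpolation=cv2.INTER_CUBIC))
a=cv2.imread('pics/s4.png')
cv2.imwrite('pics/s4c.png',cv2.resize(a[120:260,230:350],None,fx=4,fy=4,interpolation=cv2.INTER_CUBIC))
E
```

```text
cmd [ 559.38 -174.79   56.85] [ 1.800e+02 -3.000e-02  2.731e+01]
5.6 [-28.3  25.8  93.3   0.   60.9 -55.6] [ 559.  -174.5   56.2] [-179.95    0.     27.31] [-0.4  0.3 -0.5] 93.3
5.65 [-28.3  25.8  93.3   0.   60.9 -55.6] [ 559.4 -174.7   56.9] [-1.800e+02 -3.000e-02  2.731e+01] [0.1 0.6 0.6] 92.8
```

View pics/w4c.png

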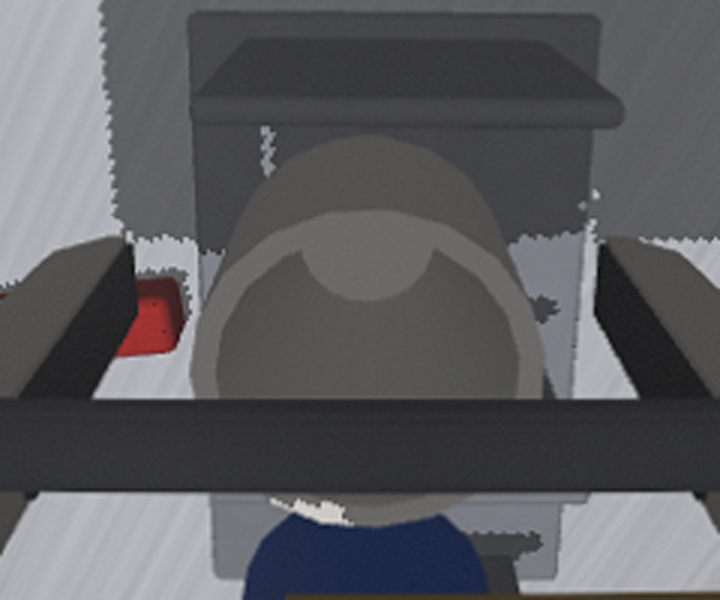

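View pics/s4c.png

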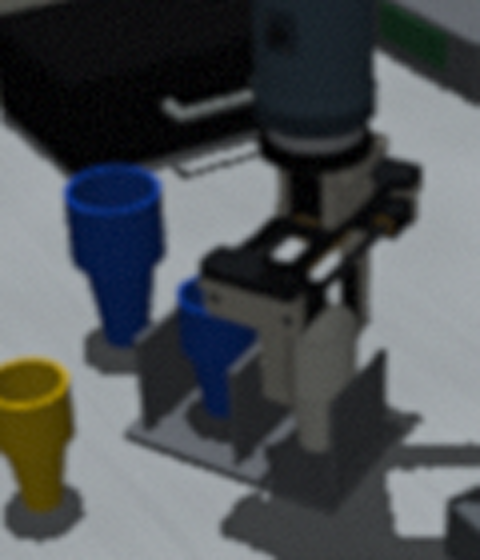

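Run:
```python
from fit import *
s,c=pickle.load(open('pics/w4.pkl','rb')); cam=camof(s,c)
cv=lambda L:np.array([[200+(x+.5)/3-.5,150+(y+.5)/3-.5] for x,y in L])
P=cv([(191,365),(544,365),(369,210),(370,526),(225,283),(510,278)])
for z in (113,):
    f=lambda p:res(P,cam,np.array([p[0],p[1],z]),np.array([0,0,1.]),29)
    r=least_squares(f,[559,-173]);print(r.x,r.fun, np.linalg.inv(toolT(s))@[*r.x,113,1])
f=lambda p:res(P,cam,np.array([p[0],p[1],p[2]]),np.array([0,0,1.]),29)
r=least_squares(f,[559,-173,113]);print(r.x,r.fun,np.linalg.inv(toolT(s))@[*r.x,1])
# finger tips
K,d,T=cam[0],cam[1],c['T_tool_cam']
for u in cv([(134,240),(136,322),(597,243),(597,318)]):
    p=cv2.undistortPoints(np.array([[u]]),K,d)[0,0]; v=T[:3,:3]@[p[0],p[1],1]; k=(np.sign(v[0])*s['opening']/2-T[0,3])/v[0]; print((T[:3,3]+k*v).round(1))
s,c=pickle.load(open('pics/s4.pkl','rb')); cam=camof(s,c)
for z in (-18,-22): print([ ((proj(*cam,(toolT(s)@[x,y,z,1])[:3])[0]-[230,120]+.5)*4-.5).round(0) for x,y in ((46.4,-7.5),(46.4,7.5),(64,-7.5),(64,7.5))])
```

```text
[ 559.72022618 -176.15049425] [-0.44708635 -0.85571141  0.41253664 -1.4020201  -1.57434711 -0.9267699 ] [ -0.12211928   1.70760158 -56.81794882   1.        ]
[ 560.158746   -176.98638357  110.78108038] [ 0.51037358  0.12963067  0.75276875 -0.10825056 -0.95492503 -0.31623806] [ -0.11587887   2.65354969 -54.59989604   1.        ]
[-46.7  -8.4 -20.2]
[-46.7   7.9 -23.3]
[ 46.7  -6.3 -16.7]
[ 46.7   8.5 -20.8]
[array([293., 405.]), array([275., 399.]), array([280., 418.]), array([262., 412.])]
[array([293., 400.]), array([275., 394.]), array([280., 414.]), array([261., 407.])]
```

{"method": "apply_moves", "body": {
  "targets": [
    [1, [0.001, -0.002, 0], [0, 0, 0]],
    [1, [0.001, -0.002, 0], [0, 0, 0]],
    [0.3, [0.001, -0.002, 0], [0, 0, 0]],
    [-1, [0.001, -0.002, 0], [0, 0, 0]],
    [-1, [0.001, -0.002, 0], [0, 0, 0]],
    [-1, [0.001, -0.002, 0], [0, 0, 0]],
    [-1, [0.001, -0.002, 0], [0, 0, 0]],
    [-1, [0.001, -0.002, 0], [0, 0, 0]],
    [-1, [0.001, -0.002, 0], [0, 0, 0]],
    [-1, [0.001, -0.002, 0], [0, 0, 0]]
  ]
}}

```text
time: 6.53
tool_pos: [560.4, -176.8, 56.9]
eef_rot: [-180.0, -0.0, 27.3]
force: [0.1, -1.3, 0.0]
opening: 58.6
```

```bash
python3 -c "
from h import *
cmdadd([0.001, -0.002, 0], [0,0,0])
R1,a=jigR(26.7,-5.3)
p,Rm=cmdload(); step(p,Rm,p+[0,0,140],downR(27.3)); C=np.array([540.3,175.3,139.5])
# cup held: underside at tool z = ? TCP z world 56.85-> underside z=8 => tool z +48.85; axis point at tool y 0
print('pre pose: underside 40 above rim')
print(C+(40+48.85)*a); step(p,Rm,C+(40+48.85)*a,R1)
"
```

```text
cmd [ 560.38 -176.79   56.85] [ 1.800e+02 -3.000e-02  2.731e+01]
shift m [0.   0.   0.14] rot [-0.0003  0.0005 -0.0001] deg 0.0
pre pose: underside 40 above rim
[500.54868554 178.98761795 218.87604785]
shift m [-0.0598  0.3558  0.162 ] rot [-0.2721 -0.4024  0.9828] deg 62.8
```

{"method": "apply_moves", "body": {
  "targets": [
    [-1, [0, 0, 0.005], [0, 0, 0]],
    [-1, [0, 0, 0.02], [0, 0, 0]],
    [-1, [0, 0, 0.04], [0, 0, 0]],
    [-1, [0, 0, 0.065], [0, 0, 0]],
    [-1, [0, 0, 0.09], [0, 0, 0]],
    [-1, [0, 0, 0.115], [0, 0, 0]],
    [-1, [0, 0, 0.14], [0, 0, 0]],
    [-1, [0, 0, 0.165], [0, 0, 0]],
    [-1, [0, 0, 0.185], [0, 0, 0]],
    [-1, [0, 0, 0.195], [0, 0, 0]]
  ]
}}

```text
time: 7.37
tool_pos: [561.2, -177.2, 255.2]
eef_rot: [179.8, -0.2, 27.3]
force: [0.3, -0.7, -0.9]
opening: 58.5
```

```bash
python3 -c "
from h import *
cmdadd([0,0,.195], [0,0,0])
p,Rm=cmdload();R1,a=jigR(26.7,-5.3); C=np.array([540.3,175.3,139.5]);step(p,Rm,C+(40+48.85)*a,R1)
"; python3 snap.py w5
python3 - <<'E'
import cv2
a=cv2.imread('pics/w5.png')
cv2.imwrite('pics/w5c.png',cv2.resize(a[150:350,200:440],None,fx=3,fy=3,interpolation=cv2.INTER_CUBIC))
E
```

```text
cmd [ 560.38 -176.79  251.85] [ 1.800e+02 -3.000e-02  2.731e+01]
shift m [-0.0598  0.3558 -0.033 ] rot [-0.2721 -0.4024  0.9828] deg 62.8
7.3667 [-28.4  16.9  77.2   0.   85.6 -55.7] [ 561.2 -177.2  255.2] [ 1.7979e+02 -1.7000e-01  2.7310e+01] [ 0.3 -0.7 -0.9] 58.5
```

View pics/w5c.png

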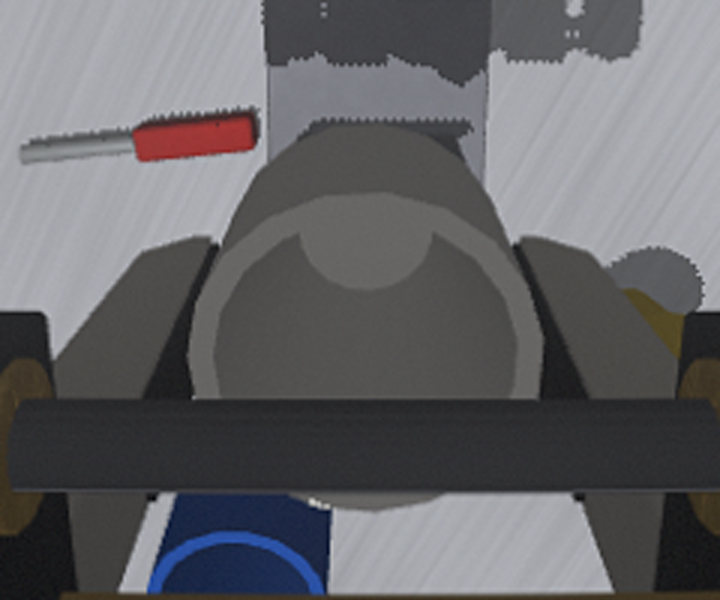

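```bash
cat > held.py <<'E'
from fit import *
def held(n,outer,floor,inner=[],z0=-56,sc=3,ox=200,oy=150):
    s,c=pickle.load(open(f'pics/{n}.pkl','rb')); cam=(c['camera_matrix'],c['dist'],c['T_tool_cam'])
    cv=lambda L:np.array([[ox+(x+.5)/sc-.5,oy+(y+.5)/sc-.5] for x,y in L]).reshape(-1,2)
    O,F,I=cv(outer),cv(floor),cv(inner)
    def ax(p): v=np.array([p[0],p[1],-1.]); return v/np.linalg.norm(v)
    def f(p,full):
        C=p[:3]; a=ax(p[3:5]) if full else np.array([0,0,-1.])
        o=[res(O,cam,C,a,29)]
        if len(I): o.append(res(I,cam,C,a,25))
        if len(F): o.append(res(F,cam,C-62*a,a,15.6))
        if full: o.append(5*p[3:5])   # weak prior
        return np.concatenate(o)
    r=least_squares(f,[0,2,z0],args=(False,)); print('straight',r.x.round(2),np.abs(r.fun).mean().round(2))
    r=least_squares(f,[0,2,z0,0,0],args=(True,)); print('tilted',r.x[:3].round(2),np.degrees(r.x[3:]).round(2),np.abs(r.fun).mean().round(2),r.fun.round(2))
E
python3 -c "
from held import *
held('w5',[(189,352),(543,352),(367,193),(371,510),(225,264),(509,262)],[(300,240),(367,290),(433,240),(320,272),(413,272)],[(215,350),(519,350)])
"
```

```text
straight [ -0.32  -0.12 -53.88] 0.39
tilted [ -0.32  -0.08 -54.1 ] [-0.06  0.38] 0.28 [ 0.62  0.09  0.69 -0.16 -0.99 -0.5   0.08  0.21  0.24  0.07  0.2  -0.12
 -0.15 -0.01  0.03]
```

{"method": "apply_moves", "body": {
  "targets": [
    [-1, [-0.003, 0.006, 0], [-0.01, -0.01, 0.02]],
    [-1, [-0.008, 0.022, 0], [-0.02, -0.03, 0.08]],
    [-1, [-0.016, 0.045, 0], [-0.045, -0.067, 0.16]],
    [-1, [-0.024, 0.07, 0], [-0.07, -0.1, 0.25]],
    [-1, [-0.032, 0.1, 0], [-0.095, -0.14, 0.34]],
    [-1, [-0.04, 0.13, 0], [-0.12, -0.178, 0.435]],
    [-1, [-0.047, 0.16, 0], [-0.145, -0.215, 0.525]],
    [-1, [-0.053, 0.19, 0], [-0.168, -0.248, 0.607]],
    [-1, [-0.058, 0.22, 0], [-0.19, -0.281, 0.686]],
    [-1, [-0.06, 0.245, 0], [-0.21, -0.31, 0.758]]
  ]
}}

```text
time: 8.25
tool_pos: [497.2, 70.5, 249.4]
eef_rot: [159.3, -2.3, 72.0]
force: [-0.0, 0.0, -1.5]
opening: 58.4
```

```bash
cat > tgt.py <<'E'
from h import *
import sys
C=np.array([540,176,141.]); R1,a=jigR(26.7,-5.3); H=48.85
def go(gap,C=C,R1=R1,a=a,H=H):
    p,Rm=cmdload(); t=C+(gap+H)*a; print('gap',gap,t.round(1)); step(p,Rm,t,R1)
E
python3 -c "
from tgt import *
cmdadd([-0.06, 0.245, 0], [-0.21, -0.31, 0.758]); go(40)"
```

```text
cmd [500.38  68.21 251.85] [159.19  -2.39  71.68]
gap 40 [500.2 179.7 220.4]
shift m [-1.000e-04  1.115e-01 -3.150e-02] rot [-0.062  -0.0923  0.2249] deg 14.4
```

{"method": "apply_moves", "body": {
  "targets": [
    [-1, [0, 0.02, 0], [-0.012, -0.018, 0.045]],
    [-1, [0, 0.045, 0], [-0.025, -0.037, 0.09]],
    [-1, [0, 0.07, -0.005], [-0.037, -0.055, 0.135]],
    [-1, [0, 0.09, -0.012], [-0.05, -0.074, 0.18]],
    [-1, [0, 0.104, -0.02], [-0.06, -0.09, 0.215]],
    [-1, [0, 0.1115, -0.028], [-0.062, -0.0923, 0.225]],
    [-1, [0, 0.1115, -0.0315], [-0.062, -0.0923, 0.225]],
    [-1, [0, 0.1115, -0.0315], [-0.062, -0.0923, 0.225]],
    [-1, [0, 0.1115, -0.0315], [-0.062, -0.0923, 0.225]],
    [-1, [0, 0.1115, -0.0315], [-0.062, -0.0923, 0.225]]
  ]
}}

```text
time: 9.08
tool_pos: [500.8, 178.9, 220.6]
eef_rot: [153.3, 0.0, 84.6]
force: [0.4, -0.6, -1.7]
opening: 58.6
```

```bash
python3 -c "
from tgt import *
cmdadd([0, 0.1115, -0.0315], [-0.062, -0.0923, 0.225]); go(40)"; python3 snap.py w6; python3 snap.py s6 scene; python3 snap.py t6 top
python3 - <<'E'
import cv2
a=cv2.imread('pics/w6.png')
cv2.imwrite('pics/w6c.png',cv2.resize(a[50:300,200:440],None,fx=2.4,fy=2.4,interpolation=cv2.INTER_CUBIC))
a=cv2.imread('pics/s6.png')
cv2.imwrite('pics/s6c.png',cv2.resize(a[140:380,310:470],None,fx=2.5,fy=2.5,interpolation=cv2.INTER_CUBIC))
E
```

```text
cmd [500.38 179.71 220.35] [153.3    0.    84.71]
gap 40 [500.2 179.7 220.4]
shift m [-0.0001 -0.      0.    ] rot [ 0.      0.     -0.0001] deg 0.0
9.0833 [ 13.9  -2.3 110.4 -11.7  47.1 -64.6] [500.8 178.9 220.6] [153.29   0.    84.63] [ 0.4 -0.6 -1.7] 58.6
9.1333 [ 13.9  -2.3 110.4 -11.7  47.1 -64.6] [501.  179.  220.8] [ 1.5326e+02 -1.0000e-02  8.4620e+01] [-0.6 -0.4 -2. ] 58.4
9.1833 [ 13.9  -2.3 110.4 -11.7  47.1 -64.6] [501.  179.  220.9] [ 1.5325e+02 -1.0000e-02  8.4620e+01] [ 0.1 -0.4 -0.4] 58.9
```

View pics/w6c.png

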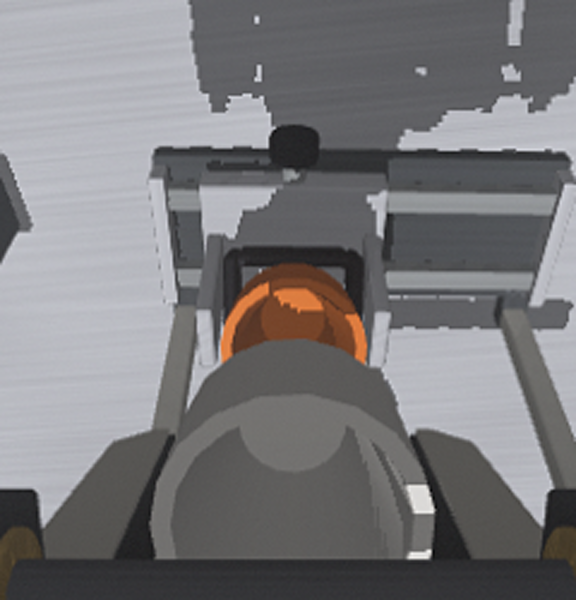

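View pics/s6c.png

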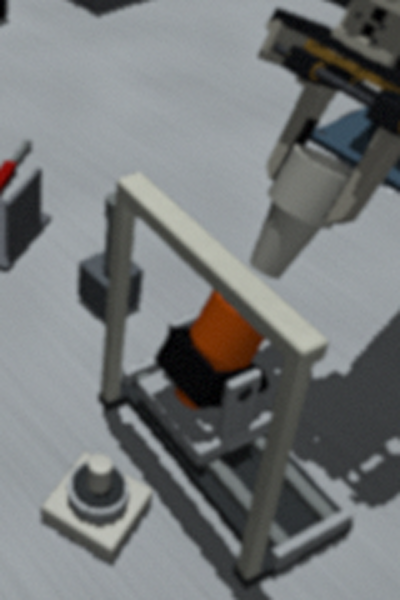

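Run:
```python
import cv2
a=cv2.imread('pics/w6.png')
cv2.imwrite('pics/w6d.png',cv2.resize(a[150:210,280:365],None,fx=9,fy=9,interpolation=cv2.INTER_CUBIC))
```

```text
(no output)
```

View pics/w6d.png

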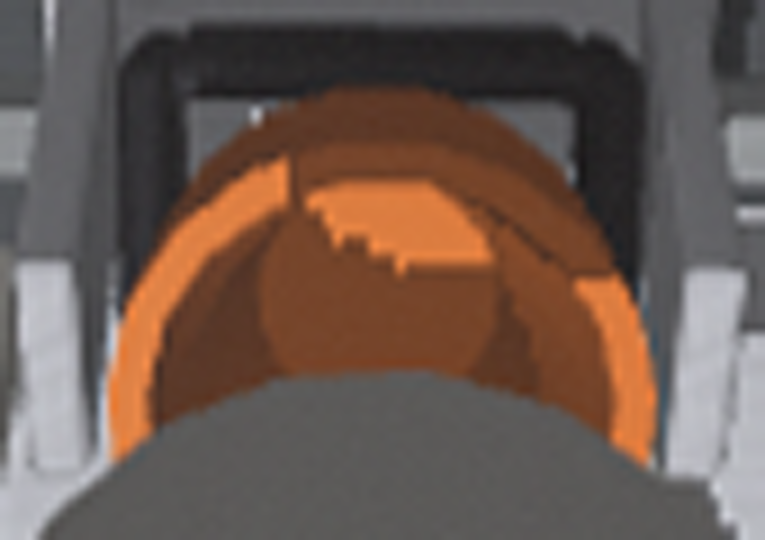

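```bash
cat > of.py <<'E'
from fit import *
def ofit(n,outer,inner,floor,sc,ox,oy,z0=90,prior=3):
    s,c=pickle.load(open(f'pics/{n}.pkl','rb')); cam=(c['camera_matrix'],c['dist'],c['T_tool_cam'])
    cv=lambda L:np.array([[ox+(x+.5)/sc-.5,oy+(y+.5)/sc-.5] for x,y in L]).reshape(-1,2)
    O,I,F=cv(outer),cv(inner),cv(floor)
    def f(p):
        a=np.array([p[3],p[4],-1.]); a/=np.linalg.norm(a); C=p[:3]
        o=[res(O,cam,C,a,29)]
        if len(I): o.append(res(I,cam,C,a,25))
        if len(F): o.append(res(F,cam,C-62*a,a,15.6))
        return np.r_[np.concatenate(o),prior*p[3:5]]
    r=least_squares(f,[0,0,z0,0,0]); J=r.jac; sd=np.sqrt(np.diag(np.linalg.inv(J.T@J)))*np.std(r.fun)
    a=np.array([r.x[3],r.x[4],-1.]); a/=np.linalg.norm(a); T=toolT(s)
    aw=T[:3,:3]@a; Cw=(T@np.r_[r.x[:3],1])[:3]
    print('tool C',r.x[:3].round(2),'tilt deg',np.degrees(r.x[3:]).round(2),'sd',sd.round(2)); print(r.fun.round(2))
    print('world C',Cw.round(2),'tilt',np.degrees(np.arccos(aw[2])).round(2),'az',np.degrees(np.arctan2(aw[1],aw[0])).round(2))
E
python3 -c "
from of import *
ofit('w6',[(108,410),(165,245),(285,155),(340,143),(440,146),(540,200),(612,275),(658,400),(655,455),(112,455)],[(152,395),(190,280),(285,205),(612,410)],[(260,300),(497,300),(270,345)],9,280,150)
"
```

```text
tool C [-0.17 -1.49 88.8 ] tilt deg [ 0.19 -0.52] sd [0.13 0.29 1.51 0.01 0.03]
[ 0.12  0.14  0.55  0.34  0.33 -0.72 -0.52  0.5   0.65  0.2  -0.54 -0.19
 -0.38 -0.46 -0.18 -0.34 -0.08  0.01 -0.03]
world C [539.21 175.16 140.61] tilt 27.23 az 174.21
```

```bash
python3 -c "
from tgt import *
C=np.array([539.3,176,140.7])
for g in (40,0,-30,-50): go(g,C)
print(a)"
```

```text
gap 40 [499.5 179.7 220.1]
shift m [-0.0008 -0.     -0.0003] rot [ 0.      0.     -0.0001] deg 0.0
gap 0 [517.4 178.  184.3]
shift m [ 0.0171 -0.0017 -0.036 ] rot [ 0.      0.     -0.0001] deg 0.0
gap -30 [530.9 176.8 157.5]
shift m [ 0.0305 -0.0029 -0.0628] rot [ 0.      0.     -0.0001] deg 0.0
gap -50 [539.8 176.  139.7]
shift m [ 0.0394 -0.0038 -0.0807] rot [ 0.      0.     -0.0001] deg 0.0
[-0.44739802  0.04150386  0.89337139]
```

{"method": "apply_moves", "body": {
  "targets": [
    [-1, [0.001, 0, -0.004], [0, 0, 0]],
    [-1, [0.0045, -0.0005, -0.011], [0, 0, 0]],
    [-1, [0.0085, -0.001, -0.019], [0, 0, 0]],
    [-1, [0.0125, -0.0015, -0.027], [0, 0, 0]],
    [-1, [0.0171, -0.0017, -0.036], [0, 0, 0]],
    [-1, [0.0206, -0.002, -0.043], [0, 0, 0]],
    [-1, [0.024, -0.0023, -0.05], [0, 0, 0]],
    [-1, [0.0275, -0.0026, -0.0568], [0, 0, 0]],
    [-1, [0.0305, -0.0029, -0.0628], [0, 0, 0]],
    [-1, [0.0305, -0.0029, -0.0628], [0, 0, 0]]
  ]
}}

```text
time: 10.07
tool_pos: [530.6, 176.5, 155.8]
eef_rot: [153.4, 0.0, 84.7]
force: [-0.2, -0.5, -1.4]
opening: 58.7
```

```bash
python3 -c "
from tgt import *
cmdadd([0.0305, -0.0029, -0.0628],[0,0,0])
from station import ctrl
s=ctrl.state(); print(s['force'].round(2),(s['force']@a).round(2),s['wrist_torque'].round(2))
C=np.array([539.3,176,140.7])
for g in (-50,-55): go(g,C)
"; python3 snap.py s7 scene; python3 snap.py w7
python3 - <<'E'
import cv2
a=cv2.imread('pics/w7.png')
b=cv2.imread('pics/s7.png')
cv2.imwrite('pics/7c.png',cv2.hconcat([cv2.resize(a[100:300,220:420],(600,600),interpolation=cv2.INTER_CUBIC),cv2.resize(b[180:380,330:397],(201,600))]))
E
```

```text
cmd [530.88 176.81 157.55] [153.3    0.    84.71]
[-0.16 -0.51 -1.37] -1.17 [0.04 0.38 0.02]
gap -50 [539.8 176.  139.7]
shift m [ 0.0089 -0.0009 -0.0179] rot [ 0.      0.     -0.0001] deg 0.0
gap -55 [542.1 175.7 135.2]
shift m [ 0.0112 -0.0011 -0.0223] rot [ 0.      0.     -0.0001] deg 0.0
10.0667 [ 12.5   4.7 113.3 -13.1  37.3 -63.5] [530.6 176.5 155.8] [1.5343e+02 5.0000e-02 8.4690e+01] [-0.2 -0.5 -1.4] 58.7
10.1167 [ 12.5   4.6 113.2 -13.1  37.4 -63.5] [530.7 176.6 156.5] [1.5339e+02 3.0000e-02 8.4700e+01] [ 0.2  0.3 -1.1] 58.4
```

View pics/7c.png

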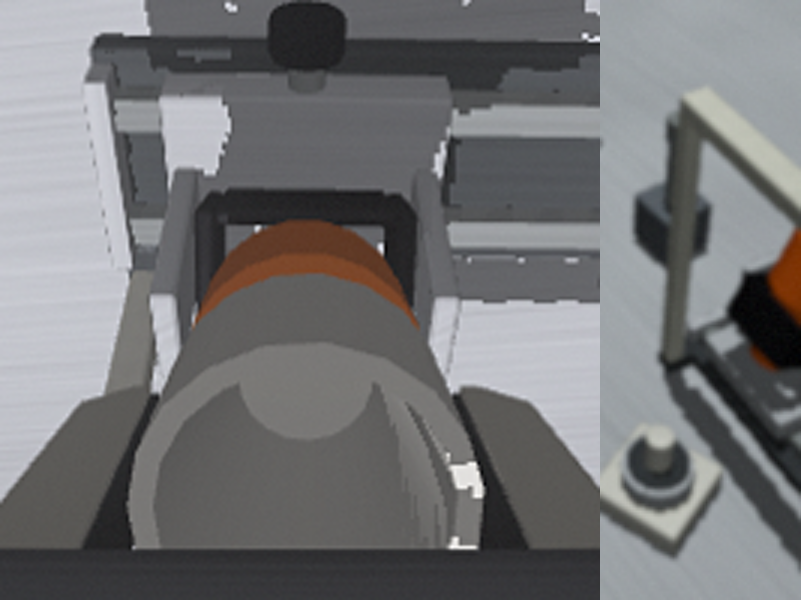

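{"method": "apply_moves", "body": {
  "targets": [
    [-1, [0.001, -0.0001, -0.002], [0, 0, 0]],
    [-1, [0.0025, -0.0002, -0.005], [0, 0, 0]],
    [-1, [0.0045, -0.0004, -0.009], [0, 0, 0]],
    [-1, [0.0065, -0.0006, -0.013], [0, 0, 0]],
    [-1, [0.008, -0.0008, -0.016], [0, 0, 0]],
    [-1, [0.009, -0.0009, -0.018], [0, 0, 0]],
    [-1, [0.0098, -0.001, -0.0196], [0, 0, 0]],
    [-1, [0.0105, -0.001, -0.021], [0, 0, 0]],
    [-1, [0.0112, -0.0011, -0.0223], [0, 0, 0]],
    [-1, [0.0112, -0.0011, -0.0223], [0, 0, 0]]
  ]
}}

```text
time: 11.0
tool_pos: [542.1, 175.7, 135.0]
eef_rot: [153.3, 0.0, 84.7]
force: [-0.7, -0.1, -2.1]
opening: 58.6
```

```bash
cat > f.py <<'E'
from tgt import *
from station import ctrl
s=ctrl.state(); print('F',s['force'].round(2),'along a',(s['force']@a).round(2),'tool axes',(toolT(s)[:3,:3].T@s['force']).round(2),'tq',s['wrist_torque'].round(2))
p,Rm=cmdload(); d=s['tool_pos']-p; print('meas-cmd tool axes',(Rm.T@d).round(2),'t',s['time'],'gap meas',((s['tool_pos']-np.array([539.3,176,140.7]))@a-H).round(2))
E
python3 -c "
from tgt import *
cmdadd([0.0112, -0.0011, -0.0223],[0,0,0])"; python3 f.py
```

```text
cmd [542.08 175.71 135.25] [153.3    0.    84.71]
F [-0.67 -0.1  -2.09] along a -1.57 tool axes [-0.17 -1.53  1.57] tq [0.11 0.32 0.01]
meas-cmd tool axes [-0.03 -0.12  0.24] t 11.0 gap meas -55.21
```

{"method": "apply_moves", "body": {
  "targets": [
    [-1, [0.0004, 0, -0.0009], [0, 0, 0]],
    [-1, [0.0009, -0.0001, -0.0018], [0, 0, 0]],
    [-1, [0.0013, -0.0001, -0.0027], [0, 0, 0]],
    [-1, [0.0018, -0.0002, -0.0036], [0, 0, 0]],
    [-1, [0.0022, -0.0002, -0.0045], [0, 0, 0]],
    [-1, [0.0027, -0.0002, -0.0054], [0, 0, 0]],
    [-1, [0.0027, -0.0002, -0.0054], [0, 0, 0]],
    [-1, [0.0027, -0.0002, -0.0054], [0, 0, 0]],
    [-1, [0.0027, -0.0002, -0.0054], [0, 0, 0]],
    [-1, [0.0027, -0.0002, -0.0054], [0, 0, 0]]
  ]
}}

```text
time: 11.83
tool_pos: [544.8, 175.5, 130.2]
eef_rot: [153.3, 0.0, 84.7]
force: [-5.3, 0.0, 5.0]
opening: 58.7
```

```bash
python3 -c "
from tgt import *
cmdadd([0.0027, -0.0002, -0.0054],[0,0,0])"; python3 f.py
```

```text
cmd [544.78 175.51 129.85] [153.3    0.    84.71]
F [-5.28  0.01  4.98] along a 6.82 tool axes [-0.48 -2.46 -6.82] tq [-0.14  0.58 -0.18]
meas-cmd tool axes [ 0.    0.17 -0.26] t 11.8333 gap meas -60.75
```

{"method": "apply_moves", "body": {
  "targets": [
    [-1, [0.0002, 0, -0.0005], [0, 0, 0]],
    [-1, [0.0005, 0, -0.001], [0, 0, 0]],
    [-1, [0.0007, -0.0001, -0.0014], [0, 0, 0]],
    [-1, [0.0007, -0.0001, -0.0014], [0, 0, 0]],
    [-1, [0.0007, -0.0001, -0.0014], [0, 0, 0]],
    [-1, [0.0007, -0.0001, -0.0014], [0, 0, 0]],
    [-1, [0.0007, -0.0001, -0.0014], [0, 0, 0]],
    [-1, [0.0007, -0.0001, -0.0014], [0, 0, 0]],
    [-1, [0.0007, -0.0001, -0.0014], [0, 0, 0]],
    [-1, [0.0007, -0.0001, -0.0014], [0, 0, 0]]
  ]
}}

```text
time: 12.67
tool_pos: [545.5, 175.4, 128.9]
eef_rot: [153.3, 0.0, 84.7]
force: [-5.2, -0.5, 6.4]
opening: 58.5
```

```bash
python3 -c "
from tgt import *
cmdadd([0.0007, -0.0001, -0.0014],[0,0,0])"; python3 f.py;  python3 snap.py w8; python3 snap.py s8 scene; python3 snap.py t8 top
python3 - <<'E'
import cv2
a=cv2.imread('pics/w8.png')
b=cv2.imread('pics/s8.png')
c=cv2.imread('pics/t8.png')
r=lambda x:cv2.resize(x,(400,400),interpolation=cv2.INTER_CUBIC)
cv2.imwrite('pics/8c.png',cv2.hconcat([r(a[120:320,220:420]),r(b[230:320,365:455])]))
E
```

```text
cmd [545.48 175.41 128.45] [153.3    0.    84.71]
F [-5.19 -0.49  6.42] along a 8.04 tool axes [-0.96 -1.69 -8.04] tq [-0.19  0.59 -0.13]
meas-cmd tool axes [ 0.03  0.19 -0.36] t 12.6667 gap meas -62.22
12.6667 [ 11.9   8.  114.  -14.1  33.1 -62.7] [545.5 175.4 128.9] [153.27   0.    84.71] [-5.2 -0.5  6.4] 58.5
12.7167 [ 11.9   8.  114.  -14.1  33.1 -62.7] [545.5 175.4 128.8] [153.27   0.    84.71] [-4.9 -0.3  6.9] 58.5
12.7667 [ 11.9   8.  114.  -14.1  33.1 -62.7] [545.5 175.4 128.9] [153.27  -0.    84.71] [-5.8 -0.1  5.9] 58.8
```

View pics/8c.png

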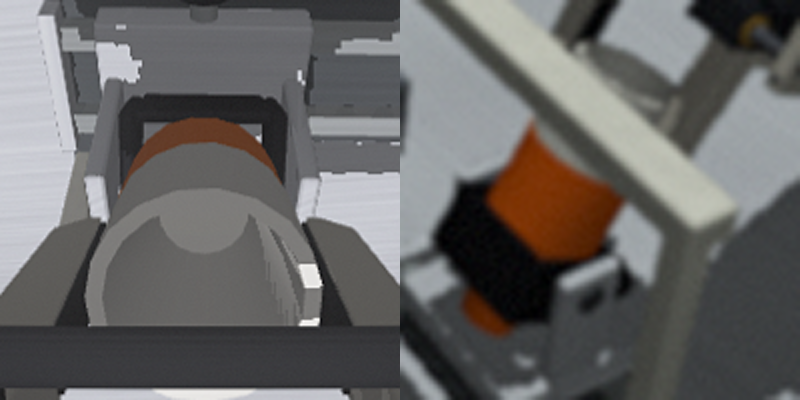

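{"method": "apply_moves", "body": {
  "targets": [
    [-1, [-0.0005, 0, 0.001], [0, 0, 0]],
    [-1, [-0.001, 0.0001, 0.002], [0, 0, 0]],
    [-1, [-0.0015, 0.0001, 0.003], [0, 0, 0]],
    [-1, [-0.002, 0.0002, 0.004], [0, 0, 0]],
    [-1, [-0.002, 0.0002, 0.004], [0, 0, 0]],
    [-1, [-0.002, 0.0002, 0.004], [0, 0, 0]],
    [-1, [-0.002, 0.0002, 0.004], [0, 0, 0]],
    [-1, [-0.002, 0.0002, 0.004], [0, 0, 0]],
    [-1, [-0.002, 0.0002, 0.004], [0, 0, 0]],
    [-1, [-0.002, 0.0002, 0.004], [0, 0, 0]]
  ]
}}

```text
time: 13.65
tool_pos: [543.6, 175.6, 132.5]
eef_rot: [153.3, -0.0, 84.7]
force: [-2.3, -0.1, 3.9]
opening: 58.7
```

```bash
python3 -c "
from tgt import *
cmdadd([-0.002, 0.0002, 0.004],[0,0,0])"; python3 f.py
```

```text
cmd [543.48 175.61 132.45] [153.3    0.    84.71]
F [-2.31 -0.11  3.9 ] along a 4.51 tool axes [-0.32 -0.29 -4.51] tq [-0.09  0.43 -0.05]
meas-cmd tool axes [0.04 0.14 0.03] t 13.65 gap meas -58.13
```

{"method": "apply_moves", "body": {
  "targets": [
    [-0.2, [0, 0, 0], [0, 0, 0]],
    [0.1, [0, 0, 0], [0, 0, 0]],
    [0.5, [0, 0, 0], [0, 0, 0]],
    [1, [0, 0, 0], [0, 0, 0]],
    [1, [0, 0, 0], [0, 0, 0]],
    [1, [0, 0, 0], [0, 0, 0]],
    [1, [0, 0, 0], [0, 0, 0]],
    [1, [0, 0, 0], [0, 0, 0]],
    [1, [0, 0, 0], [0, 0, 0]],
    [1, [0, 0, 0], [0, 0, 0]]
  ]
}}

```text
time: 14.48
tool_pos: [543.5, 175.6, 132.4]
eef_rot: [153.3, 0.0, 84.7]
force: [-1.1, 0.6, 0.6]
opening: 92.7
```

```bash
python3 f.py;  python3 snap.py w9
python3 - <<'E'
import cv2
a=cv2.imread('pics/w9.png')
r=lambda x:cv2.resize(x,None,fx=3,fy=3,interpolation=cv2.INTER_CUBIC)
cv2.imwrite('pics/9c.png',r(a[120:320,200:440]))
E
```

```text
F [-1.06  0.64  0.61] along a 1.05 tool axes [ 0.54 -0.72 -1.05] tq [ 0.12  0.28 -0.01]
meas-cmd tool axes [-0.02  0.    0.02] t 14.4833 gap meas -58.13
14.4833 [ 11.9   7.6 113.9 -13.9  33.7 -62.9] [543.5 175.6 132.4] [153.3    0.    84.71] [-1.1  0.6  0.6] 92.7
```

View pics/9c.png

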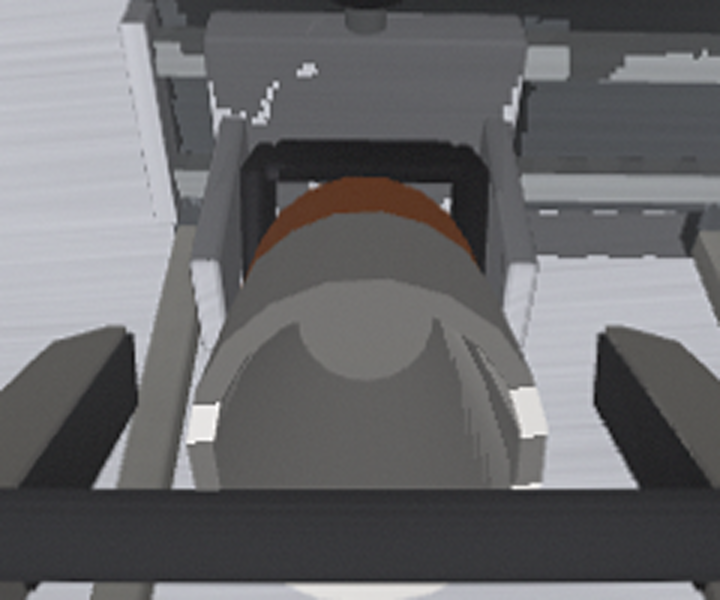

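{"method": "apply_moves", "body": {
  "targets": [
    [1, [-0.0022, 0.0002, 0.0045], [0, 0, 0]],
    [1, [-0.0067, 0.0006, 0.0134], [0, 0, 0]],
    [1, [-0.0134, 0.0012, 0.0268], [0, 0, 0]],
    [1, [-0.0224, 0.0021, 0.0447], [0, 0, 0]],
    [1, [-0.0313, 0.0029, 0.0625], [0, 0, 0]],
    [1, [-0.0403, 0.0037, 0.0804], [0, 0, 0]],
    [1, [-0.0492, 0.0046, 0.0983], [0, 0, 0]],
    [1, [-0.0492, 0.0046, 0.0983], [0, 0, 0]],
    [1, [-0.0492, 0.0046, 0.0983], [0, 0, 0]],
    [1, [-0.0492, 0.0046, 0.0983], [0, 0, 0]]
  ]
}}

```text
time: 15.37
tool_pos: [494.0, 180.2, 230.4]
eef_rot: [153.3, 0.0, 84.7]
force: [0.3, -0.4, 0.1]
opening: 93.2
```

```bash
python3 -c "
from tgt import *
cmdadd([-0.0492, 0.0046, 0.0983],[0,0,0])"; python3 f.py;  python3 snap.py w10;python3 snap.py s10 scene
python3 - <<'E'
import cv2
a=cv2.imread('pics/w10.png')
b=cv2.imread('pics/s10.png')
r=lambda x:cv2.resize(x,None,fx=5,fy=5,interpolation=cv2.INTER_CUBIC)
cv2.imwrite('pics/10c.png',r(a[140:250,260:390])); cv2.imwrite('pics/10s.png',r(b[200:310,350:450]))
E
```

```text
cmd [494.28 180.21 230.75] [153.3    0.    84.71]
F [ 0.29 -0.4   0.13] along a -0.04 tool axes [-0.37  0.35  0.04] tq [0.05 0.25 0.  ]
meas-cmd tool axes [-0.06 -0.38  0.16] t 15.3667 gap meas 51.76
15.3667 [ 14.3  -3.4 110.  -11.6  48.6 -64.7] [494.  180.2 230.4] [153.3    0.    84.72] [ 0.3 -0.4  0.1] 93.2
15.4167 [ 14.3  -3.3 110.  -11.6  48.6 -64.7] [493.8 180.  229.8] [1.5337e+02 3.0000e-02 8.4700e+01] [-0.2 -0.4  0.1] 92.9
```

View pics/10c.png

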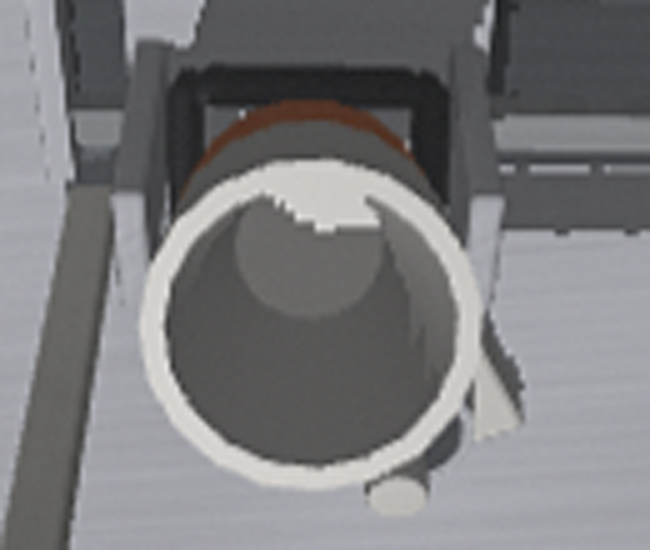

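View pics/10s.png

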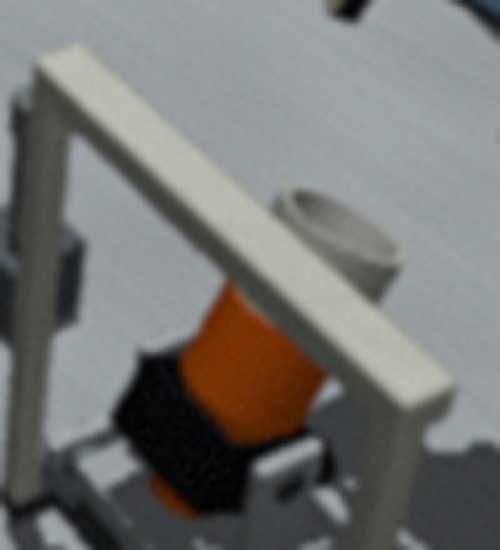

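Nested. Fit the white rim's pose as the blue cup's target.

```bash
python3 -c "
from of import *
ofit('w10',[(140,322),(484,322),(313,158),(311,488),(190,205),(430,200),(192,442),(432,440)],[(165,322),(457,322),(311,465),(205,425),(420,420)],[(236,245),(380,245),(310,318),(258,296),(362,296)],5,260,140,z0=56)
"; python3 -c "
from tgt import *
p,Rm=cmdload()
step(p,Rm,[598,-248,195],downR(27.3))"
```

```text
tool C [-0.2  -2.21 54.17] tilt deg [ 0.54 -0.47] sd [0.09 0.2  0.66 0.   0.  ]
[ 0.04  0.18 -0.14  0.15  0.19  0.39  0.19  0.07 -0.26 -0.51 -0.19  0.35
 -0.07 -0.39 -0.6   0.09 -0.35  0.09  0.03 -0.02]
world C [516.25 177.91 181.06] tilt 27.17 az 173.52
shift m [ 0.1037 -0.4282 -0.0358] rot [ 0.2717  0.4028 -0.9831] deg 62.8
```

{"method": "apply_moves", "body": {
  "targets": [
    [1, [-0.006, -0.004, 0.015], [0, 0, 0]],
    [1, [-0.01, -0.02, 0.03], [0.014, 0.02, -0.05]],
    [1, [-0.01, -0.05, 0.035], [0.041, 0.06, -0.147]],
    [1, [-0.005, -0.085, 0.035], [0.068, 0.1, -0.246]],
    [1, [0.005, -0.12, 0.035], [0.095, 0.141, -0.344]],
    [1, [0.015, -0.155, 0.035], [0.122, 0.181, -0.442]],
    [1, [0.025, -0.19, 0.035], [0.149, 0.221, -0.54]],
    [1, [0.035, -0.225, 0.035], [0.176, 0.262, -0.639]],
    [1, [0.045, -0.255, 0.03], [0.204, 0.302, -0.737]],
    [1, [0.055, -0.28, 0.025], [0.228, 0.338, -0.826]]
  ]
}}

```text
time: 16.3
tool_pos: [549.7, -102.7, 254.4]
eef_rot: [176.1, -1.7, 36.0]
force: [0.1, 1.0, 0.6]
opening: 93.0
```

```bash
python3 -c "
from tgt import *
cmdadd([0.055, -0.28, 0.025], [0.228, 0.338, -0.826])
p,Rm=cmdload()
step(p,Rm,[598.5,-251,195],downR(27.3))"
```

```text
cmd [549.28 -99.79 255.75] [175.92  -1.82  36.37]
shift m [ 0.0492 -0.1512 -0.0608] rot [ 0.0438  0.0646 -0.1572] deg 10.1
```

{"method": "apply_moves", "body": {
  "targets": [
    [1, [0.009, -0.028, -0.01], [0.011, 0.016, -0.039]],
    [1, [0.018, -0.056, -0.025], [0.022, 0.032, -0.078]],
    [1, [0.027, -0.084, -0.045], [0.033, 0.048, -0.118]],
    [1, [0.036, -0.112, -0.065], [0.044, 0.065, -0.157]],
    [1, [0.044, -0.135, -0.085], [0.044, 0.065, -0.157]],
    [1, [0.049, -0.151, -0.1], [0.044, 0.065, -0.157]],
    [1, [0.049, -0.151, -0.106], [0.044, 0.065, -0.157]],
    [1, [0.049, -0.151, -0.106], [0.044, 0.065, -0.157]],
    [1, [0.049, -0.151, -0.106], [0.044, 0.065, -0.157]],
    [1, [0.049, -0.151, -0.106], [0.044, 0.065, -0.157]]
  ]
}}

```text
time: 17.13
tool_pos: [598.5, -249.9, 150.6]
eef_rot: [180.0, -0.0, 27.4]
force: [-1.0, -0.2, 0.5]
opening: 93.0
```

```bash
python3 -c "
from tgt import *
cmdadd([0.049, -0.151, -0.106], [0.044, 0.065, -0.157])"; python3 snap.py w11
python3 - <<'E'
import cv2
a=cv2.imread('pics/w11.png')
r=lambda x:cv2.resize(x,None,fx=4,fy=4,interpolation=cv2.INTER_CUBIC)
cv2.imwrite('pics/11c.png',r(a[140:280,240:400]))
E
```

```text
cmd [ 598.28 -250.79  149.75] [-1.7998e+02  1.0000e-02  2.7310e+01]
17.1333 [-32.5  26.7  77.3   0.   75.9 -59.9] [ 598.5 -249.9  150.6] [ 1.800e+02 -2.000e-02  2.736e+01] [-1.  -0.2  0.5] 93.0
```

View pics/11c.png

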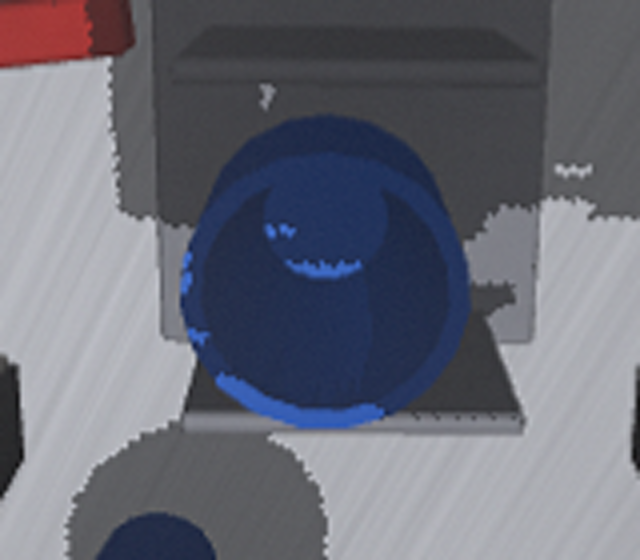

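```bash
python3 -c "
from of import *
ofit('w11',[(181,290),(469,290),(325,151),(326,428),(212,202),(436,200),(420,393)],[(203,288),(449,288)],[(264,215),(388,215),(325,275)],4,240,140,z0=37,prior=30)
"
```

```text
tool C [-0.9   0.89 40.75] tilt deg [-0.07  0.22] sd [0.08 0.18 0.61 0.   0.  ]
[-0.03 -0.22  0.14  0.4   0.29  0.11  0.02 -0.54 -0.23 -0.04 -0.04 -0.2
 -0.04  0.11]
world C [ 598.14 -251.1   109.82] tilt 0.23 az -86.77
```

{"method": "apply_moves", "body": {
  "targets": [
    [1, [0.0002, -0.001, -0.012], [0, 0, 0]],
    [1, [0.0002, -0.001, -0.028], [0, 0, 0]],
    [1, [0.0002, -0.001, -0.044], [0, 0, 0]],
    [1, [0.0002, -0.001, -0.06], [0, 0, 0]],
    [1, [0.0002, -0.001, -0.075], [0, 0, 0]],
    [1, [0.0002, -0.001, -0.085], [0, 0, 0]],
    [1, [0.0002, -0.001, -0.091], [0, 0, 0]],
    [1, [0.0002, -0.001, -0.0929], [0, 0, 0]],
    [1, [0.0002, -0.001, -0.0929], [0, 0, 0]],
    [1, [0.0002, -0.001, -0.0929], [0, 0, 0]]
  ]
}}

```text
time: 18.02
tool_pos: [599.0, -252.0, 57.7]
eef_rot: [180.0, -0.0, 27.3]
force: [-0.4, 0.7, 0.3]
opening: 92.9
```

```bash
python3 -c "
from tgt import *
cmdadd([0.0002, -0.001, -0.0929],[0,0,0])"; python3 snap.py w12
python3 - <<'E'
import cv2
a=cv2.imread('pics/w12.png')
r=lambda x:cv2.resize(x,None,fx=3,fy=3,interpolation=cv2.INTER_CUBIC)
cv2.imwrite('pics/12c.png',r(a[150:350,200:440]))
E
```

```text
cmd [ 598.48 -251.79   56.85] [-1.7998e+02  1.0000e-02  2.7310e+01]
18.0167 [-32.6  31.4  83.4  -0.   65.1 -59.9] [ 599.  -252.    57.7] [ 1.7995e+02 -3.0000e-02  2.7320e+01] [-0.4  0.7  0.3] 92.9
```

View pics/12c.png

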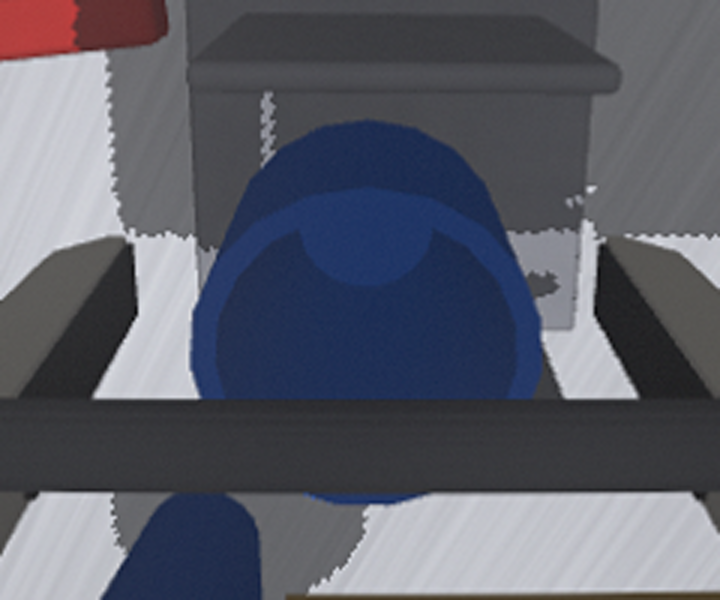

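{"method": "apply_moves", "body": {
  "targets": [
    [1, [-0.0003, 0.0006, 0], [0, 0, 0]],
    [1, [-0.0003, 0.0006, 0], [0, 0, 0]],
    [0.3, [-0.0003, 0.0006, 0], [0, 0, 0]],
    [-1, [-0.0003, 0.0006, 0], [0, 0, 0]],
    [-1, [-0.0003, 0.0006, 0], [0, 0, 0]],
    [-1, [-0.0003, 0.0006, 0], [0, 0, 0]],
    [-1, [-0.0003, 0.0006, 0], [0, 0, 0]],
    [-1, [-0.0003, 0.0006, 0], [0, 0, 0]],
    [-1, [-0.0003, 0.0006, 0], [0, 0, 0]],
    [-1, [-0.0003, 0.0006, 0], [0, 0, 0]]
  ]
}}

```text
time: 18.9
tool_pos: [598.2, -251.2, 56.8]
eef_rot: [-180.0, 0.0, 27.3]
force: [0.1, 0.8, -0.5]
opening: 58.2
```

{"method": "apply_moves", "body": {
  "targets": [
    [-1, [0, 0, 0.005], [0, 0, 0]],
    [-1, [0, 0, 0.02], [0, 0, 0]],
    [-1, [0, 0, 0.04], [0, 0, 0]],
    [-1, [0, 0, 0.065], [0, 0, 0]],
    [-1, [0, 0, 0.09], [0, 0, 0]],
    [-1, [0, 0, 0.115], [0, 0, 0]],
    [-1, [0, 0, 0.14], [0, 0, 0]],
    [-1, [0, 0, 0.17], [0, 0, 0]],
    [-1, [0, 0, 0.195], [0, 0, 0]],
    [-1, [0, 0, 0.215], [0, 0, 0]]
  ]
}}

```text
time: 19.73
tool_pos: [598.4, -251.3, 274.6]
eef_rot: [179.9, -0.0, 27.3]
force: [0.2, -0.3, -1.5]
opening: 58.6
```

```bash
cat > tgt2.py <<'E'
from tgt import *
def blue(g,yo=-1.6,xo=0.):
    """g = mm above blue-home contact along a"""
    p,Rm=cmdload(); t=np.array([543.4,175.6,133.05])+(45+g)*a+yo*R1[:,1]+xo*R1[:,0]; print('g',g,t.round(1)); step(p,Rm,t,R1)
E
python3 -c "
from tgt2 import *
cmdadd([-0.0003, 0.0006, 0.215],[0,0,0]); blue(90)"; python3 snap.py w13
python3 - <<'E'
import cv2
a=cv2.imread('pics/w13.png')
r=lambda x:cv2.resize(x,None,fx=3,fy=3,interpolation=cv2.INTER_CUBIC)
cv2.imwrite('pics/13c.png',r(a[150:350,200:440]))
E
```

```text
cmd [ 598.18 -251.19  271.85] [-1.7998e+02  1.0000e-02  2.7310e+01]
g 90 [481.6 181.3 252.9]
shift m [-0.1166  0.4325 -0.0189] rot [-0.2716 -0.4032  0.9829] deg 62.8
19.7333 [-32.6  23.3  65.4  -0.   91.1 -59.9] [ 598.4 -251.3  274.6] [ 1.7991e+02 -5.0000e-02  2.7310e+01] [ 0.2 -0.3 -1.5] 58.6
```

View pics/13c.png

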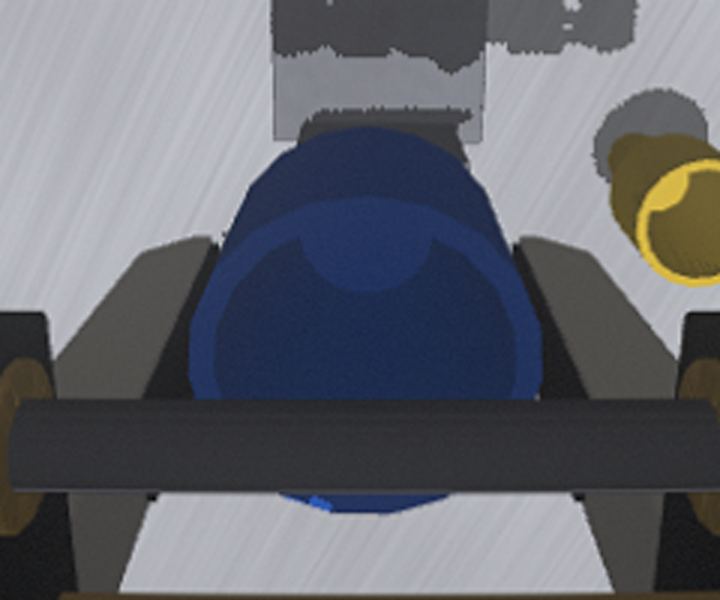

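{"method": "apply_moves", "body": {
  "targets": [
    [-1, [-0.005, 0.006, 0], [-0.01, -0.01, 0.02]],
    [-1, [-0.015, 0.025, 0], [-0.02, -0.03, 0.08]],
    [-1, [-0.03, 0.055, 0], [-0.045, -0.067, 0.16]],
    [-1, [-0.045, 0.085, 0], [-0.07, -0.1, 0.25]],
    [-1, [-0.06, 0.115, 0], [-0.095, -0.14, 0.34]],
    [-1, [-0.075, 0.15, 0], [-0.12, -0.178, 0.435]],
    [-1, [-0.09, 0.185, 0], [-0.145, -0.215, 0.525]],
    [-1, [-0.1, 0.22, 0], [-0.168, -0.249, 0.607]],
    [-1, [-0.11, 0.25, 0], [-0.19, -0.282, 0.686]],
    [-1, [-0.115, 0.275, 0], [-0.21, -0.312, 0.76]]
  ]
}}

```text
time: 20.62
tool_pos: [480.6, 26.1, 270.9]
eef_rot: [159.1, -2.4, 72.1]
force: [-0.1, 0.7, -1.0]
opening: 58.4
```

```bash
python3 -c "
from tgt2 import *
cmdadd([-0.115, 0.275, 0], [-0.21, -0.312, 0.76]); blue(90,-2)"
```

```text
cmd [483.18  23.81 271.85] [159.13  -2.39  71.8 ]
g 90 [481.2 181.4 252.8]
shift m [-0.002   0.1576 -0.0191] rot [-0.0617 -0.0913  0.2228] deg 14.2
```

{"method": "apply_moves", "body": {
  "targets": [
    [-1, [0, 0.02, 0], [-0.009, -0.013, 0.032]],
    [-1, [-0.002, 0.05, 0], [-0.02, -0.03, 0.07]],
    [-1, [-0.002, 0.08, 0], [-0.031, -0.046, 0.111]],
    [-1, [-0.002, 0.11, -0.003], [-0.043, -0.064, 0.156]],
    [-1, [-0.002, 0.135, -0.008], [-0.055, -0.081, 0.198]],
    [-1, [-0.002, 0.15, -0.013], [-0.062, -0.0913, 0.223]],
    [-1, [-0.002, 0.1576, -0.019], [-0.062, -0.0913, 0.223]],
    [-1, [-0.002, 0.1576, -0.019], [-0.062, -0.0913, 0.223]],
    [-1, [-0.002, 0.1576, -0.019], [-0.062, -0.0913, 0.223]],
    [-1, [-0.002, 0.1576, -0.019], [-0.062, -0.0913, 0.223]]
  ]
}}

```text
time: 21.45
tool_pos: [481.0, 181.0, 252.7]
eef_rot: [153.3, 0.0, 84.7]
force: [0.5, 0.7, -1.2]
opening: 58.5
```

```bash
python3 -c "
from tgt2 import *
cmdadd([-0.002, 0.1576, -0.019], [-0.062, -0.0913, 0.223]); blue(90,-2)"; python3 snap.py w14
python3 - <<'E'
import cv2
a=cv2.imread('pics/w14.png')
cv2.imwrite('pics/14c.png',cv2.resize(a[120:270,230:420],None,fx=4,fy=4,interpolation=cv2.INTER_CUBIC))
E
```

```text
cmd [481.18 181.41 252.85] [1.5329e+02 2.0000e-02 8.4710e+01]
g 90 [481.2 181.4 252.8]
shift m [ 0.     -0.     -0.0001] rot [ 0.0003  0.0001 -0.0002] deg 0.0
21.45 [ 15.   -5.6 108.8 -11.4  52.2 -64.7] [481.  181.  252.7] [1.5332e+02 4.0000e-02 8.4700e+01] [ 0.5  0.7 -1.2] 58.5
```

View pics/14c.png

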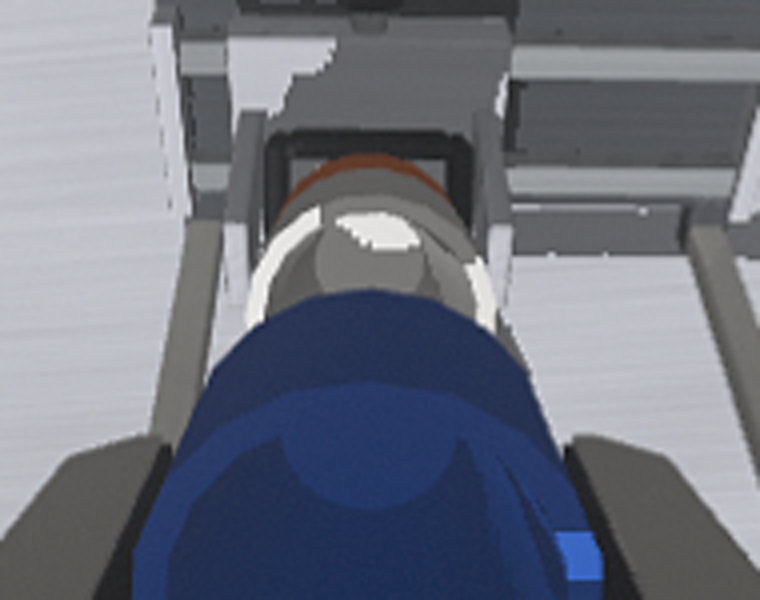

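Run:
```python
import cv2
a=cv2.imread('pics/w14.png')
cv2.imwrite('pics/14d.png',cv2.resize(a[150:210,280:365],None,fx=9,fy=9,interpolation=cv2.INTER_CUBIC))
```

```text
(no output)
```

View pics/14d.png

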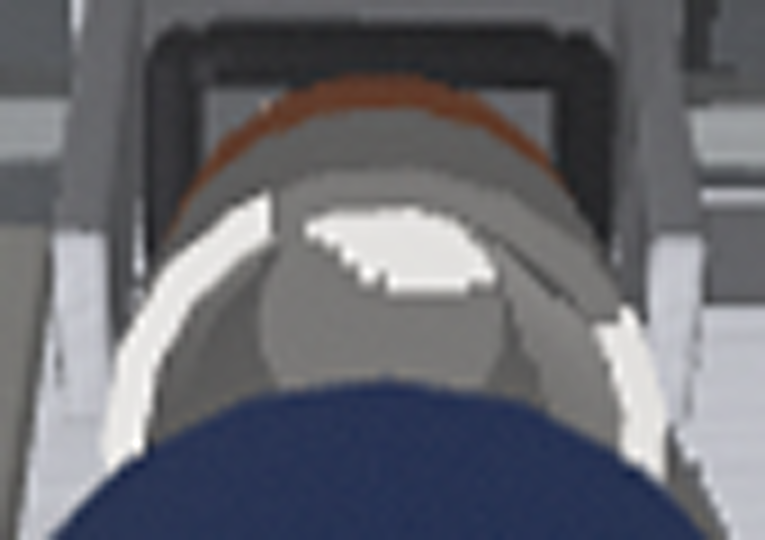

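```bash
python3 -c "
from of import *
ofit('w14',[(103,440),(120,350),(175,255),(268,190),(380,168),(500,200),(570,250),(622,310),(663,410),(666,450)],[(150,440),(165,370),(205,300),(272,240),(620,430),(604,360)],[(260,320),(508,320),(262,345),(505,345)],9,280,150,z0=80)
from held import *
held('w13',[(189,352),(542,352),(367,196),(371,514),(225,267),(509,265)],[(300,240),(367,292),(433,240),(320,274),(413,274)],[(215,350),(517,350)])
held('w14',[(133,570),(603,570),(370,382),(200,455),(540,455)],[(370,509),(300,475),(440,475)],sc=4,ox=230,oy=120)
"
```

```text
tool C [5.00e-02 6.90e-01 8.26e+01] tilt deg [-0.14 -1.77] sd [0.14 0.3  1.76 0.01 0.04]
[ 0.35  0.32  0.73  0.73  0.52 -0.26 -0.63 -0.34  0.42  0.55 -0.62 -0.85
 -0.78 -0.17 -0.29 -0.28  0.21  0.24 -0.03 -0.12 -0.01 -0.09]
world C [518.54 177.49 179.2 ] tilt 28.44 az 174.94
straight [ -0.41   0.45 -53.9 ] 0.41
tilted [ -0.44   0.47 -54.07] [-0.13  0.33] 0.27 [ 0.5   0.02  0.8   0.36 -1.09 -0.24 -0.17 -0.2   0.06 -0.09  0.13 -0.21
 -0.17 -0.01  0.03]
straight [ -0.4    0.14 -53.33] 0.7
tilted [ -0.47  -0.17 -55.08] [-0.25  0.77] 0.42 [ 0.41  0.16  1.08 -1.1  -0.5   0.23 -0.36 -0.27 -0.02  0.07]
```

{"method": "apply_moves", "body": {
  "targets": [
    [-1, [0.0018, 0.0002, -0.0036], [0, 0, 0]],
    [-1, [0.0054, -0.0002, -0.0107], [0, 0, 0]],
    [-1, [0.0089, -0.0005, -0.0179], [0, 0, 0]],
    [-1, [0.0125, -0.0009, -0.025], [0, 0, 0]],
    [-1, [0.0161, -0.0012, -0.0322], [0, 0, 0]],
    [-1, [0.0197, -0.0015, -0.0393], [0, 0, 0]],
    [-1, [0.0233, -0.0019, -0.0465], [0, 0, 0]],
    [-1, [0.0264, -0.0022, -0.0527], [0, 0, 0]],
    [-1, [0.0286, -0.0024, -0.0572], [0, 0, 0]],
    [-1, [0.0291, -0.0024, -0.0581], [0, 0, 0]]
  ]
}}

```text
time: 22.33
tool_pos: [510.1, 178.8, 193.4]
eef_rot: [153.4, 0.1, 84.7]
force: [-0.0, 0.0, -1.6]
opening: 58.1
```

```bash
python3 -c "
from tgt2 import *
cmdadd([0.0291, -0.0024, -0.0581],[0,0,0]); blue(25,-2,.3);blue(10,-2,.3); blue(4,-2,.3)"; python3 f.py;  python3 snap.py w15
python3 - <<'E'
import cv2
a=cv2.imread('pics/w15.png')
cv2.imwrite('pics/15c.png',cv2.resize(a[120:270,230:420],None,fx=4,fy=4,interpolation=cv2.INTER_CUBIC))
E
```

```text
cmd [510.28 179.01 194.75] [1.5329e+02 2.0000e-02 8.4710e+01]
g 25 [510.3 179.  194.7]
shift m [ 0.0001 -0.     -0.0001] rot [ 0.0003  0.0001 -0.0002] deg 0.0
g 10 [517.  178.3 181.3]
shift m [ 0.0068 -0.0007 -0.0135] rot [ 0.0003  0.0001 -0.0002] deg 0.0
g 4 [519.7 178.1 175.9]
shift m [ 0.0094 -0.0009 -0.0188] rot [ 0.0003  0.0001 -0.0002] deg 0.0
F [-0.03  0.05 -1.65] along a -1.46 tool axes [ 0.04 -0.76  1.46] tq [ 0.02  0.41 -0.04]
meas-cmd tool axes [-0.24 -0.72  1.15] t 22.3333 gap meas 11.4
22.3333 [ 13.5   0.3 112.  -12.3  43.1 -64. ] [510.1 178.8 193.4] [1.5339e+02 5.0000e-02 8.4700e+01] [-0.   0.  -1.6] 58.1
```

View pics/15c.png

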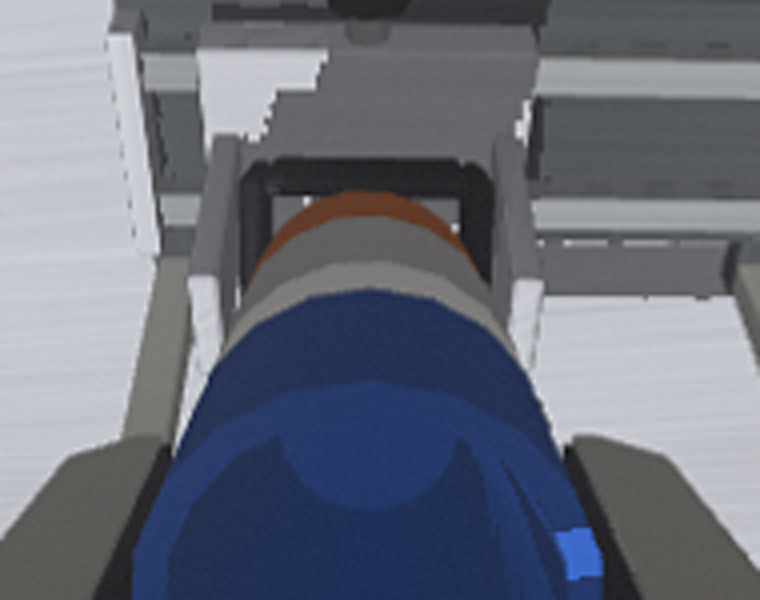

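Aligned, no contact. Continue to g=4.

{"method": "apply_moves", "body": {
  "targets": [
    [-1, [0.001, -0.0001, -0.002], [0, 0, 0]],
    [-1, [0.0025, -0.0002, -0.005], [0, 0, 0]],
    [-1, [0.004, -0.0004, -0.008], [0, 0, 0]],
    [-1, [0.0055, -0.0005, -0.011], [0, 0, 0]],
    [-1, [0.0068, -0.0007, -0.0135], [0, 0, 0]],
    [-1, [0.0078, -0.0008, -0.0155], [0, 0, 0]],
    [-1, [0.0086, -0.0008, -0.0172], [0, 0, 0]],
    [-1, [0.0094, -0.0009, -0.0188], [0, 0, 0]],
    [-1, [0.0094, -0.0009, -0.0188], [0, 0, 0]],
    [-1, [0.0094, -0.0009, -0.0188], [0, 0, 0]]
  ]
}}

```text
time: 23.22
tool_pos: [519.7, 178.1, 175.9]
eef_rot: [153.3, 0.0, 84.7]
force: [-0.4, 0.6, -1.1]
opening: 58.4
```

```bash
python3 -c "
from tgt2 import *
cmdadd([0.0094, -0.0009, -0.0188],[0,0,0]); blue(-2,-2,.3)"; python3 f.py
```

```text
cmd [519.68 178.11 175.95] [1.5329e+02 2.0000e-02 8.4710e+01]
g -2 [522.4 177.8 170.6]
shift m [ 0.0027 -0.0003 -0.0054] rot [ 0.0003  0.0001 -0.0002] deg 0.0
F [-0.44  0.64 -1.13] along a -0.79 tool axes [ 0.59 -0.95  0.79] tq [-0.01  0.37 -0.01]
meas-cmd tool axes [-0.01 -0.03  0.08] t 23.2167 gap meas -8.57
```

{"method": "apply_moves", "body": {
  "targets": [
    [-1, [0.0004, 0, -0.0009], [0, 0, 0]],
    [-1, [0.0009, -0.0001, -0.0018], [0, 0, 0]],
    [-1, [0.0013, -0.0001, -0.0027], [0, 0, 0]],
    [-1, [0.0018, -0.0002, -0.0036], [0, 0, 0]],
    [-1, [0.0022, -0.0002, -0.0045], [0, 0, 0]],
    [-1, [0.0027, -0.0003, -0.0054], [0, 0, 0]],
    [-1, [0.0027, -0.0003, -0.0054], [0, 0, 0]],
    [-1, [0.0027, -0.0003, -0.0054], [0, 0, 0]],
    [-1, [0.0027, -0.0003, -0.0054], [0, 0, 0]],
    [-1, [0.0027, -0.0003, -0.0054], [0, 0, 0]]
  ]
}}

```text
time: 24.05
tool_pos: [522.4, 177.8, 170.7]
eef_rot: [153.3, 0.0, 84.7]
force: [-3.9, 1.2, 3.2]
opening: 58.7
```

```bash
python3 -c "
from tgt2 import *
cmdadd([0.0027, -0.0003, -0.0054],[0,0,0]); blue(-5,-2,.3)"; python3 f.py
```

```text
cmd [522.38 177.81 170.55] [1.5329e+02 2.0000e-02 8.4710e+01]
g -5 [523.8 177.7 167.9]
shift m [ 0.0014 -0.0001 -0.0027] rot [ 0.0003  0.0001 -0.0002] deg 0.0
F [-3.87  1.17  3.19] along a 4.63 tool axes [ 0.81 -2.11 -4.63] tq [-0.1   0.46 -0.07]
meas-cmd tool axes [ 0.04  0.13 -0.14] t 24.05 gap meas -14.4
```

{"method": "apply_moves", "body": {
  "targets": [
    [-1, [0.0004, 0, -0.0008], [0, 0, 0]],
    [-1, [0.0008, -0.0001, -0.0016], [0, 0, 0]],
    [-1, [0.0011, -0.0001, -0.0022], [0, 0, 0]],
    [-1, [0.0014, -0.0001, -0.0027], [0, 0, 0]],
    [-1, [0.0014, -0.0001, -0.0027], [0, 0, 0]],
    [-1, [0.0014, -0.0001, -0.0027], [0, 0, 0]],
    [-1, [0.0014, -0.0001, -0.0027], [0, 0, 0]],
    [-1, [0.0014, -0.0001, -0.0027], [0, 0, 0]],
    [-1, [0.0014, -0.0001, -0.0027], [0, 0, 0]],
    [-1, [0.0014, -0.0001, -0.0027], [0, 0, 0]]
  ]
}}

```text
time: 24.88
tool_pos: [523.8, 177.7, 168.0]
eef_rot: [153.3, 0.0, 84.7]
force: [-4.3, 0.5, 5.9]
opening: 58.4
```

```bash
python3 -c "
from tgt2 import *
cmdadd([0.0014, -0.0001, -0.0027],[0,0,0]); blue(-5,-2,.3)"; python3 f.py; python3 snap.py w16; python3 snap.py s16 scene
python3 - <<'E'
import cv2
a=cv2.imread('pics/w16.png')
b=cv2.imread('pics/s16.png')
r=lambda x:cv2.resize(x,(400,400),interpolation=cv2.INTER_CUBIC)
cv2.imwrite('pics/16c.png',cv2.hconcat([r(a[120:320,220:420]),r(b[220:320,365:465])]))
E
```

```text
cmd [523.78 177.71 167.85] [1.5329e+02 2.0000e-02 8.4710e+01]
g -5 [523.8 177.7 167.9]
shift m [-0.  0.  0.] rot [ 0.0003  0.0001 -0.0002] deg 0.0
F [-4.27  0.46  5.88] along a 7.18 tool axes [ 0.06 -1.19 -7.18] tq [-0.22  0.47 -0.15]
meas-cmd tool axes [-0.03  0.12 -0.09] t 24.8833 gap meas -17.49
24.8833 [ 12.9   3.2 113.  -12.9  39.  -63.6] [523.8 177.7 168. ] [1.5328e+02 2.0000e-02 8.4710e+01] [-4.3  0.5  5.9] 58.4
24.9333 [ 12.9   3.2 113.  -12.9  39.  -63.6] [523.9 177.7 168. ] [1.5328e+02 2.0000e-02 8.4710e+01] [-4.4 -0.8  5. ] 58.6
```

View pics/16c.png

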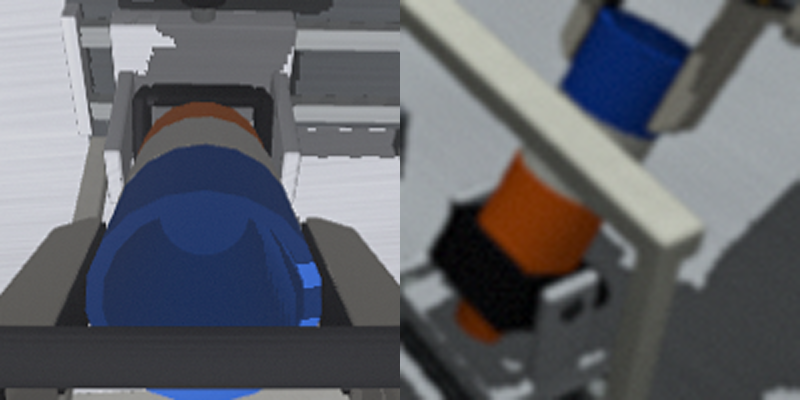

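{"method": "apply_moves", "body": {
  "targets": [
    [-1, [0.0002, 0, -0.0005], [0, 0, 0]],
    [-1, [0.0004, 0, -0.0009], [0, 0, 0]],
    [-1, [0.0004, 0, -0.0009], [0, 0, 0]],
    [-1, [0.0004, 0, -0.0009], [0, 0, 0]],
    [-1, [0.0004, 0, -0.0009], [0, 0, 0]],
    [-1, [0.0004, 0, -0.0009], [0, 0, 0]],
    [-1, [0.0004, 0, -0.0009], [0, 0, 0]],
    [-1, [0.0004, 0, -0.0009], [0, 0, 0]],
    [-1, [0.0004, 0, -0.0009], [0, 0, 0]],
    [-1, [0.0004, 0, -0.0009], [0, 0, 0]]
  ]
}}

```text
time: 25.82
tool_pos: [524.3, 177.7, 167.2]
eef_rot: [153.3, 0.0, 84.7]
force: [-4.9, -0.2, 5.6]
opening: 58.4
```

```bash
python3 -c "
from tgt2 import *
cmdadd([0.0004, 0, -0.0009],[0,0,0])"; python3 f.py; python3 snap.py s17 scene
python3 - <<'E'
import cv2
a=cv2.imread('pics/s10.png')
b=cv2.imread('pics/s17.png')
r=lambda x:cv2.resize(x,(400,520),interpolation=cv2.INTER_CUBIC)
cv2.imwrite('pics/17c.png',cv2.hconcat([r(a[240:305,370:420]),r(b[240:305,370:420])]))
E
```

```text
cmd [524.18 177.71 166.95] [1.5329e+02 2.0000e-02 8.4710e+01]
F [-4.95 -0.22  5.62] along a 7.23 tool axes [-0.68 -1.85 -7.23] tq [-0.23  0.49 -0.2 ]
meas-cmd tool axes [-0.04  0.21 -0.21] t 25.8167 gap meas -18.35
25.8167 [ 12.9   3.3 113.  -12.9  38.9 -63.5] [524.3 177.7 167.2] [1.5327e+02 2.0000e-02 8.4710e+01] [-4.9 -0.2  5.6] 58.4
```

View pics/17c.png

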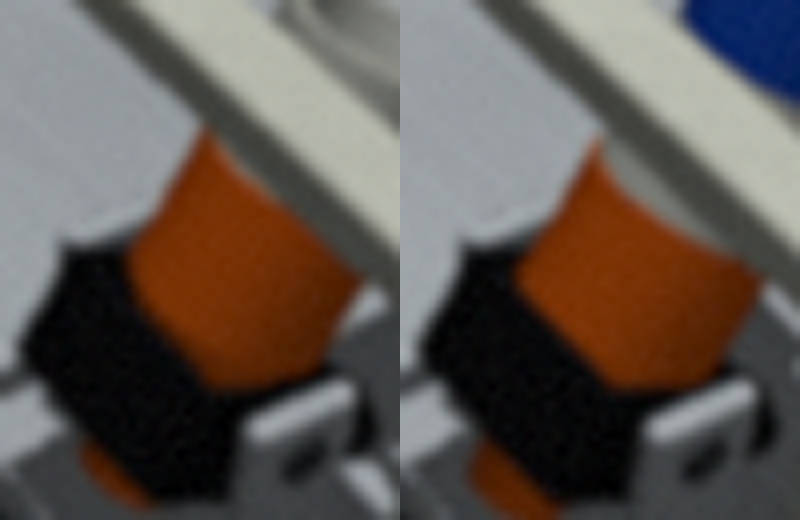

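{"method": "apply_moves", "body": {
  "targets": [
    [-1, [-0.0005, 0, 0.001], [0, 0, 0]],
    [-1, [-0.001, 0.0001, 0.002], [0, 0, 0]],
    [-1, [-0.0015, 0.0001, 0.003], [0, 0, 0]],
    [-1, [-0.002, 0.0002, 0.004], [0, 0, 0]],
    [-1, [-0.0021, 0.0002, 0.0043], [0, 0, 0]],
    [-1, [-0.0021, 0.0002, 0.0043], [0, 0, 0]],
    [-1, [-0.0021, 0.0002, 0.0043], [0, 0, 0]],
    [-1, [-0.0021, 0.0002, 0.0043], [0, 0, 0]],
    [-1, [-0.0021, 0.0002, 0.0043], [0, 0, 0]],
    [-1, [-0.0021, 0.0002, 0.0043], [0, 0, 0]]
  ]
}}

```text
time: 26.7
tool_pos: [522.1, 177.9, 171.2]
eef_rot: [153.3, 0.0, 84.7]
force: [-2.2, -0.7, 2.7]
opening: 58.9
```

```bash
python3 -c "
from tgt2 import *
cmdadd([-0.0021, 0.0002, 0.0043],[0,0,0])"; python3 f.py
```

```text
cmd [522.08 177.91 171.25] [1.5329e+02 2.0000e-02 8.4710e+01]
F [-2.15 -0.69  2.68] along a 3.33 tool axes [-0.89 -0.66 -3.33] tq [-0.1   0.36 -0.14]
meas-cmd tool axes [-0.01  0.03  0.05] t 26.7 gap meas -13.82
```

Now release.

{"method": "apply_moves", "body": {
  "targets": [
    [-0.2, [0, 0, 0], [0, 0, 0]],
    [0.1, [0, 0, 0], [0, 0, 0]],
    [0.5, [0, 0, 0], [0, 0, 0]],
    [1, [0, 0, 0], [0, 0, 0]],
    [1, [0, 0, 0], [0, 0, 0]],
    [1, [0, 0, 0], [0, 0, 0]],
    [1, [0, 0, 0], [0, 0, 0]],
    [1, [0, 0, 0], [0, 0, 0]],
    [1, [0, 0, 0], [0, 0, 0]],
    [1, [0, 0, 0], [0, 0, 0]]
  ]
}}

```text
time: 27.53
tool_pos: [522.1, 177.9, 171.3]
eef_rot: [153.3, 0.0, 84.7]
force: [-0.3, 0.1, 0.4]
opening: 93.1
```

```bash
python3 f.py; python3 snap.py w18
python3 - <<'E'
import cv2
a=cv2.imread('pics/w18.png')
cv2.imwrite('pics/18c.png',cv2.resize(a[120:320,200:440],None,fx=3,fy=3,interpolation=cv2.INTER_CUBIC))
E
```

```text
F [-0.29  0.07  0.35] along a 0.45 tool axes [ 0.04 -0.11 -0.45] tq [0.08 0.21 0.02]
meas-cmd tool axes [0.01 0.05 0.  ] t 27.5333 gap meas -13.77
27.5333 [ 13.    2.8 112.9 -12.8  39.5 -63.6] [522.1 177.9 171.3] [1.5329e+02 1.0000e-02 8.4710e+01] [-0.3  0.1  0.4] 93.1
```

View pics/18c.png

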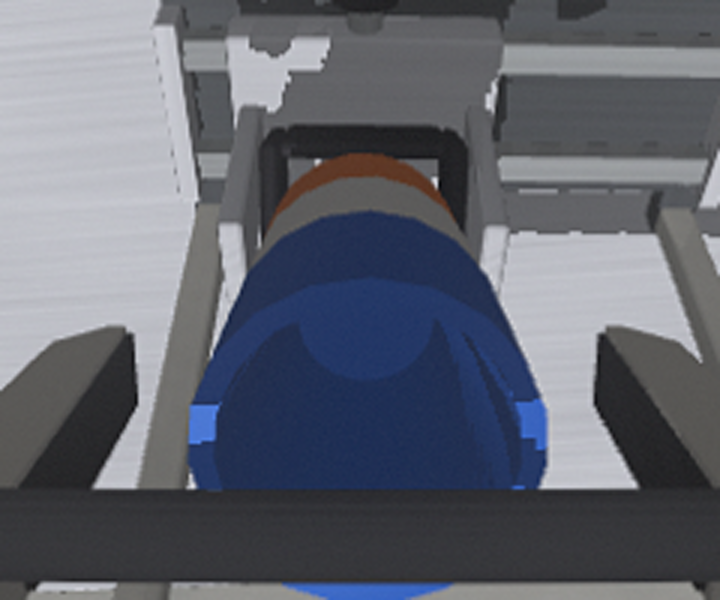

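Retreat along the axis.

{"method": "apply_moves", "body": {
  "targets": [
    [1, [-0.0022, 0.0002, 0.0045], [0, 0, 0]],
    [1, [-0.0067, 0.0006, 0.0134], [0, 0, 0]],
    [1, [-0.0134, 0.0012, 0.0268], [0, 0, 0]],
    [1, [-0.0224, 0.0021, 0.0447], [0, 0, 0]],
    [1, [-0.0313, 0.0029, 0.0625], [0, 0, 0]],
    [1, [-0.0403, 0.0037, 0.0804], [0, 0, 0]],
    [1, [-0.0492, 0.0046, 0.0983], [0, 0, 0]],
    [1, [-0.0492, 0.0046, 0.0983], [0, 0, 0]],
    [1, [-0.0492, 0.0046, 0.0983], [0, 0, 0]],
    [1, [-0.0492, 0.0046, 0.0983], [0, 0, 0]]
  ]
}}

```text
time: 28.42
tool_pos: [472.6, 182.5, 269.1]
eef_rot: [153.3, 0.0, 84.7]
force: [-0.7, -0.5, -0.1]
opening: 93.3
```

```bash
python3 -c "
from tgt2 import *
cmdadd([-0.0492, 0.0046, 0.0983],[0,0,0])"; python3 f.py; python3 snap.py w19; python3 snap.py s19 scene; python3 snap.py t19 top
python3 - <<'E'
import cv2
a=cv2.imread('pics/w19.png')
b=cv2.imread('pics/s19.png')
r=lambda x:cv2.resize(x,None,fx=4,fy=4,interpolation=cv2.INTER_CUBIC)
cv2.imwrite('pics/19c.png',cv2.hconcat([r(a[140:260,270:370]),r(b[200:320,360:460])]))
E
```

```text
cmd [472.88 182.51 269.55] [1.5329e+02 2.0000e-02 8.4710e+01]
F [-0.7  -0.47 -0.1 ] along a 0.2 tool axes [-0.53 -0.63 -0.2 ] tq [0.03 0.19 0.03]
meas-cmd tool axes [-0.05 -0.45  0.23] t 28.4167 gap meas 96.03
28.4167 [ 15.6  -7.1 107.6 -11.3  54.8 -64.6] [472.6 182.5 269.1] [1.5331e+02 2.0000e-02 8.4720e+01] [-0.7 -0.5 -0.1] 93.3
28.4667 [ 15.6  -7.  107.7 -11.3  54.8 -64.6] [472.4 182.3 268.5] [1.5338e+02 4.0000e-02 8.4700e+01] [-0.8  0.5 -0.5] 93.2
28.5167 [ 15.6  -7.  107.7 -11.3  54.8 -64.6] [472.4 182.3 268.2] [1.5342e+02 6.0000e-02 8.4700e+01] [ 0.5  0.4 -0.9] 92.9
```

View pics/19c.png

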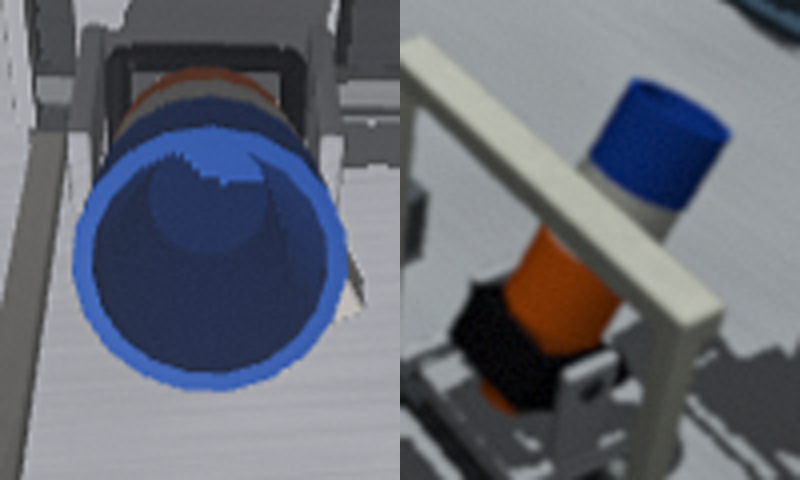

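View pics/t19.png

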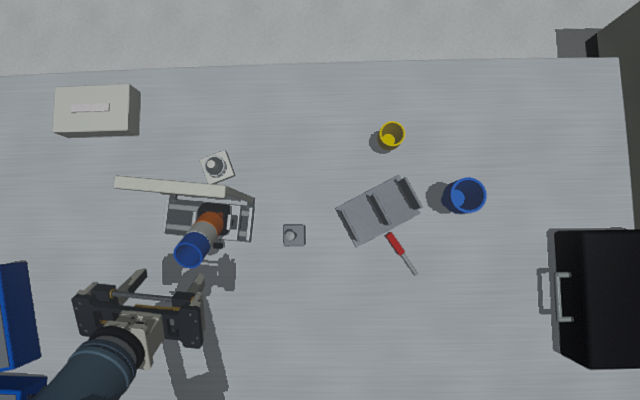

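```bash
python3 -c "
from of import *
ofit('w19',[(72,258),(347,258),(211,125),(209,391),(112,162),(308,160),(114,355),(306,353)],[(93,258),(328,258),(209,371),(125,340),(294,338)],[(150,195),(267,195),(209,252),(168,236),(250,236)],4,270,140,z0=56)
import numpy as np
a,b=cv2.imread('pics/t8.png'),0
"
python3 - <<'E'
import cv2,numpy as np
t0=cv2.imread('pics/top0.png').astype(int);t=cv2.imread('pics/t19.png').astype(int)
for n,(x0,y0,x1,y1) in dict(punch=(275,215,312,255),nut=(195,145,240,190),pin=(380,228,425,280)).items(): print(n,np.abs(t-t0)[y0:y1,x0:x1].mean().round(2),np.abs(t-t0)[y0:y1,x0:x1].max())
E
```

```text
tool C [-0.07 -2.86 52.53] tilt deg [ 0.24 -0.16] sd [0.11 0.22 0.65 0.   0.01]
[-0.09 -0.28 -0.23  0.33  0.23  0.58  0.43  0.15 -0.57 -0.28 -0.35  0.29
 -0.19 -0.35 -0.36  0.03 -0.12  0.06  0.01 -0.01]
world C [493.52 180.47 220.93] tilt 26.85 az 174.16
punch 6.65 9
nut 6.81 9
pin 6.74 9
```

```bash
python3 -c "
from station import ctrl
print(ctrl.job_done()); print(ctrl.state()['time'])"
```

```text
the job is handed in; nothing more can be done
None
the job is handed in; nothing more can be done
```

The white cup is nested in the orange one and the blue cup in the white one. Each was pushed home along the jig axis, backed off about 4.5 mm, released, and the gripper withdrawn. I handed the job in at about 28.5 s of the 67 s; it reports no verdict.

- **Push depth:** the pushes reached about 9 N on the spring for the white cup (about 5 mm of give) and 9–10 N for the blue cup (5–6 mm). These come from wrist force, travel and the visible shift of the orange cup, since the joint itself cannot be read.
- **Final pose:** the blue rim measured 46 mm beyond the white rim (45 expected), with the two axes within about 1°. The fit also showed about 2.5 mm of sideways offset between the cups, which I put down to the 2 mm side play plus camera error; it is inside the 6 mm limit. The last scene picture shows both shoulders seated and the orange cup sprung back.
- **Other objects:** the punch stand, nut holder and pin gauge look unmoved in before-and-after top pictures, and the last force reading showed no contact.
- **Tip position disagreed with the data:** in the wrist and scene cameras the fingertips sat about 20 mm behind the stated TCP. `ctrl.tip_extent` says they are 14 mm ahead of it. I took every grasp about 34 mm lower to allow for this, and both grips held. The wrist camera also read about 2 mm too deep, so I found each seat by contact force.

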